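# Check the cured mould and put the hardness kit away

## Robot

A 6-joint arm with a two-finger parallel gripper is mounted at the origin on the work surface. World frame = base frame: x ahead of the robot, y to its left, z up, the work surface at z = 0. Lengths are in m, angles in rad, forces in N, time in s.
With the tool pointing down it reaches from about 0.3 to 0.875 m from the base axis. Payload 6.4 kg.
Tool frame: the origin (TCP) lies midway between the tips of the shut fingers; the grasp point (between the pads) lies 19 mm behind it; z points along the fingers, x is the direction in which the jaws open and shut, and the axes are right-handed (so a half turn about z gives the same grasp; the last joint's range is limited). The gripper opens to 85 mm and grips with 20 to 120 N. Pads are 22 mm wide; open, the fingers measure 114 mm over their backs; the gripper's body (76 mm by 85 mm) begins 54 mm behind the grasp point. The pads swing forward as they close: fully open they stand 13 mm farther back than shut.
Start: joints at [0.925, 0.181, 1.607, -0, 1.354, -0.206], TCP at [0.245, 0.52, 0.231] pointing down, gripper open.
Joint ranges: [-2.99, 2.99], [-0.89, 2.07], [0.3, 2.58], [-1.14, 4.28], [0, 2.63], [-3.12, 3.12]. Speed limits (rad/s): [2.57, 2.57, 3.01, 3.14, 3.14, 3.14].

## Interface

Orientations are given as a unit quaternion [x, y, z, w].
In Python, from cell import manip gives the robot as it stands.
- The arm moves only by the tool move_arm, never from a script. Its argument "increments" is a list of rows, each a list of 5 numbers: the shift along the tool's x, y, z in cm, then the turn about the tool's z in degrees, then the closure, from 0 (fully open) to 1 (shut). A call has 1 to 5 rows; each row shifts and turns the pose as measured when the row begins, along the tool's axes as they then stand; what a row does not reach is not made up. A row lasts 1/10 s, in which the tool goes at most 50 mm and 8.59 degrees, less where a joint would pass 70% of its speed; a pose out of reach is approached as far as the arm can. A call with a gripper value outside its range is refused whole. The fingers move at their own pace and stop on an object; the grip force is fixed at half the most. Time passes only in rows, so rows that do not move let the fingers close. It gives the time, the measured TCP pose, the force and the opening at its end, in the units of the state.
- manip.get_state(): the state, without advancing time (a new reading comes with each control period).
- manip.get_image(name): name is "side" or "top"; returns a dict with "pixels" (384x512x3 uint8, red, green, blue), "z_map" (384x512 float32, m along the optical axis (not along the pixel's ray), 0 where there is no reading), "fx", "fy", "cx", "cy" (pixels), "R" (3x3) and "t" (3): a world point X has camera coordinates R X + t. Camera axes: x right, y down, z forward; pixel columns grow to the right and rows downward; lengths in m; the calibration is good to about 2 mm. A picture is of the moment at which its call begins.
- manip.finish_job(): hands the job in, once; it reports no verdict.
The state is a dict: "time": time; "joints": joint angles; "joint_velocities": joint speeds; "joint_efforts": joint torques, N m; "tool_pos": TCP position; "ee_rot": TCP orientation; "wrist_force": force on the tool from outside, world axes, zero at the start; "wrist_torque": the same for the moment, N m; "opening": finger opening in m.
Only numpy, scipy, OpenCV 4.12 (cv2) and the standard library are available. Lean on these libraries where they do the work, as an engineer would, in place of code of your own. Each camera call takes 0.05 s, during which the arm holds its last target.

## Task

Take the hardness gauge by its orange handle and, keeping it upright, press its foot lightly on the middle of the white, then the orange, then the black test pad of the pink mould, for about a second each; after that stand the gauge fully home in its holder. Before or afterwards, return every reference block on the bench to the tray of its own colour, seated flat on its metal foot. Leave the white pail and the green pigment jar where they are.

Things in the scene. Friction and masses are not known exactly. Their poses are not given: they have to be found in the camera images.
- gauge: Hardness gauge, loose, 0.30 kg, upright in its holder and turned as it is. Origin: centre of the underside of its steel foot; z up. Foot: 18 mm diameter, z 0 to 20 mm; black housing with white dials: 70 mm along x, 34 mm along y, z 20 to 80 mm; orange handle, gripped from above across its 30 mm: 50 mm along x, 30 mm along y, z 80 to 125 mm.
- holder: Aluminium open-topped gauge holder, fixed, 90 mm along x, 54 mm along y, walls 45 mm high, 6 mm thick (inside 78 by 42 mm: 4 mm of play round the gauge). Origin: centre of its underside. Two ledges inside, 25 mm high, carry the housing, the foot hangs between. Home, the gauge origin is 5 mm above this origin, x axes parallel, either way round.
- mould: Pink silicone mould with three cavities, fixed, 200 mm along x by 180 mm along y, 45 mm high. Origin: centre of its underside. The three test pads stand on its top.
- rack: Plywood storage board, fixed, 240 mm along x by 200 mm along y, 10 mm thick. Origin: centre of its underside. It carries the four trays.
- pad_white: Test pad, fixed on the mould. Origin: centre of its base on the mould's top face, 45 mm above the bench. Pink base disc 40 mm in diameter, over it a round white cap, 34 mm in diameter, its flat top 12 mm above the origin. The cap gives like rubber: it sinks 1 mm per 1.5 N and bottoms after 6 mm (9 N).
- pad_orange: Test pad, fixed on the mould. Origin: centre of its base on the mould's top face, 45 mm above the bench. Pink base disc 40 mm in diameter, over it a round orange cap, 34 mm in diameter, its flat top 12 mm above the origin. The cap gives like rubber: it sinks 1 mm per 1.5 N and bottoms after 6 mm (9 N).
- pad_black: Test pad, fixed on the mould. Origin: centre of its base on the mould's top face, 45 mm above the bench. Pink base disc 40 mm in diameter, over it a round black cap, 34 mm in diameter, its flat top 12 mm above the origin. The cap gives like rubber: it sinks 1 mm per 1.5 N and bottoms after 6 mm (9 N).
- tray_red: Storage tray, red floor and end walls, grey side walls, fixed on the rack. 100 mm along x, 64 mm along y, walls 12 mm high, 5 mm thick (inside 90 by 54 mm), floor 4 mm thick. Origin: centre of its underside, 10 mm above the bench. A seated block's origin is 4 mm above it, long side along x, either way round. Tray centres are 112 mm apart along x, 100 mm along y.
- block_red: Reference block, loose, about 0.16 kg: red polymer on a 6 mm aluminium foot, with a white dot on top; 80 mm along x, 44 mm along y, 40 mm high. Origin: centre of its underside (the metal foot). May be absent (None).
- tray_blue: Storage tray, blue floor and end walls, grey side walls, fixed on the rack. 100 mm along x, 64 mm along y, walls 12 mm high, 5 mm thick (inside 90 by 54 mm), floor 4 mm thick. Origin: centre of its underside, 10 mm above the bench. A seated block's origin is 4 mm above it, long side along x, either way round. Tray centres are 112 mm apart along x, 100 mm along y.
- block_blue: Reference block, loose, about 0.16 kg: blue polymer on a 6 mm aluminium foot, with a white dot on top; 80 mm along x, 44 mm along y, 40 mm high. Origin: centre of its underside (the metal foot). May be absent (None).
- tray_green: Storage tray, green floor and end walls, grey side walls, fixed on the rack. 100 mm along x, 64 mm along y, walls 12 mm high, 5 mm thick (inside 90 by 54 mm), floor 4 mm thick. Origin: centre of its underside, 10 mm above the bench. A seated block's origin is 4 mm above it, long side along x, either way round. Tray centres are 112 mm apart along x, 100 mm along y.
- block_green: Reference block, loose, about 0.16 kg: green polymer on a 6 mm aluminium foot, with a white dot on top; 80 mm along x, 44 mm along y, 40 mm high. Origin: centre of its underside (the metal foot). May be absent (None).
- tray_yellow: Storage tray, yellow floor and end walls, grey side walls, fixed on the rack. 100 mm along x, 64 mm along y, walls 12 mm high, 5 mm thick (inside 90 by 54 mm), floor 4 mm thick. Origin: centre of its underside, 10 mm above the bench. A seated block's origin is 4 mm above it, long side along x, either way round. Tray centres are 112 mm apart along x, 100 mm along y.
- block_yellow: Reference block, loose, about 0.16 kg: yellow polymer on a 6 mm aluminium foot, with a white dot on top; 80 mm along x, 44 mm along y, 40 mm high. Origin: centre of its underside (the metal foot). May be absent (None).
- pail: Bystander: closed white pail, loose, 90 mm diameter, 110 mm high, origin under its centre.
- pigment: Bystander: dark green pigment jar with black cap, loose, 64 mm diameter, 90 mm high, origin under its centre.
There are look-alikes about, which are no part of the job. Of the things like the block_green, leave any that is brown; of the rest the larger one is meant. There is more than one size of the block_red; the job needs the middle-sized.

How it is judged:
By the outcome, as a careful person would: the job done as asked, in the order asked, and still so for the second after the job is handed in, with the robot touching nothing.
Of block_red, block_blue, block_green, block_yellow only 2 to 4 are there at a start; the rules pass over those that are not, and their reading is None.
At some moment in a run one of block_red, block_blue, block_green, block_yellow may be knocked a few centimetres aside while the robot is not near it.
It also fails if it takes over 210 s, if anything falls off the work surface, if the arm or the gripper's body presses on something with over 40 N, if the wrist force passes 120 N, or if a joint passes its speed limit or range.

## Working session

There is one attempt and no reset: what is moved stays moved. The work goes in short steps, Python scripts to look and compute and a tool call to move; the robot and the scene stay as the last step left them, time stands still between calls to the robot, and variables do not carry over. Pictures are saved under pics/ and viewed, and the job is handed in when it is done.

Besides the shell and the picture viewer there is one more tool, called after "Request:" as a command line: name --pt "numbers of a row" for each row, then --argument value for the rest. move_arm: Moves the arm, as the interface text tells. Its arguments: {"type":"object","properties":{"increments":{"type":"array"}},"required":["increments"]}

```bash
ls; mkdir -p pics; cat > h.py <<'E'
from cell import manip
import numpy as np, cv2
def grab(tag):
    out={}
    for n in ("top","side"):
        im=manip.get_image(n); np.savez(f"{tag}_{n}.npz",**im); out[n]=im
        cv2.imwrite(f"pics/{tag}_{n}.png",cv2.resize(cv2.cvtColor(im["pixels"],cv2.COLOR_RGB2BGR),(768,576),interpolation=cv2.INTER_CUBIC))
    return out
def load(tag,n): return dict(np.load(f"{tag}_{n}.npz"))
def cloud(im):
    z=im["z_map"]; h,w=z.shape
    u,v=np.meshgrid(np.arange(w),np.arange(h))
    P=np.stack([(u-im["cx"])/im["fx"]*z,(v-im["cy"])/im["fy"]*z,z],-1)
    X=(P-im["t"])@im["R"]; X[z==0]=np.nan
    return X
E
python3 - <<'E'
from h import *
print(manip.get_state())
o=grab("a")
for n in o: 
    im=o[n]; print(n,im["fx"],im["cx"],im["cy"],-im["R"].T@im["t"],im["R"])
E
```

```text
pics
{'time': 0.0, 'joints': array([ 9.24687534e-01,  1.81528388e-01,  1.60801122e+00,  1.28890555e-05,
        1.35381369e+00, -2.06311744e-01]), 'joint_velocities': array([-1.40248126e-05,  6.94661862e-04,  4.78976195e-04, -1.88753017e-03,
       -3.25168528e-04, -2.09753797e-03]), 'joint_efforts': array([-1.25714741e-03, -4.44869041e+01, -3.51337445e+01, -1.83135294e-04,
        9.02140397e-03, -1.61171454e-05]), 'tool_pos': array([0.24445376, 0.51983416, 0.23038972]), 'ee_rot': array([ 8.44321400e-01,  5.35836355e-01, -8.26351462e-04,  3.03554005e-04]), 'wrist_force': array([0.67245302, 0.02520895, 0.00380231]), 'wrist_torque': array([ 0.00483215,  0.01611543, -0.00585719]), 'opening': 0.08517761416558399}
top 386.79493412109696 257.006974798245 196.02302162427134 [ 0.33160156 -0.01269327  1.04147016] [[ 0.02749926 -0.99961109 -0.00463208]
 [-0.99175545 -0.02670238 -0.12533198]
 [ 0.12515955  0.00804043 -0.99210405]]
side 457.6569537228105 241.22520533218054 190.77667370554585 [ 0.313981   -1.15270847  0.74458813] [[ 0.99416476 -0.10738807  0.01020909]
 [-0.0454816  -0.5031002  -0.86303048]
 [ 0.09781537  0.85753017 -0.50504867]]
```

View pics/a_top.png

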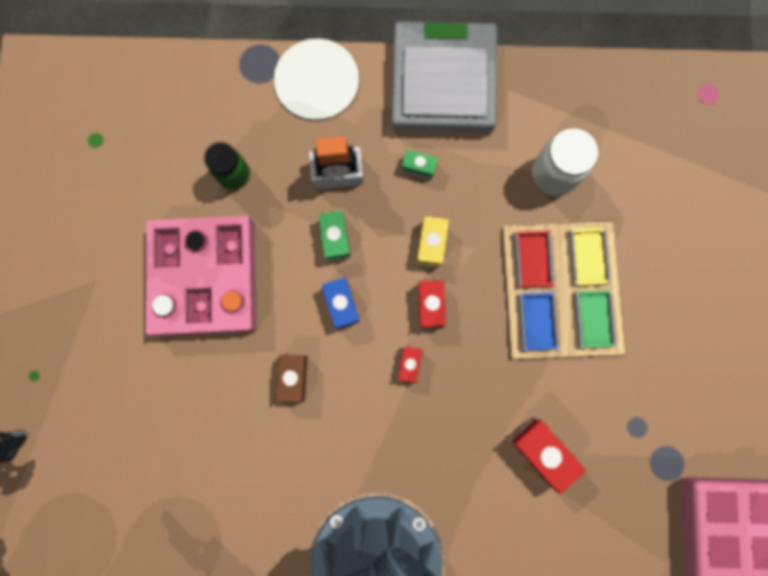

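View pics/a_side.png

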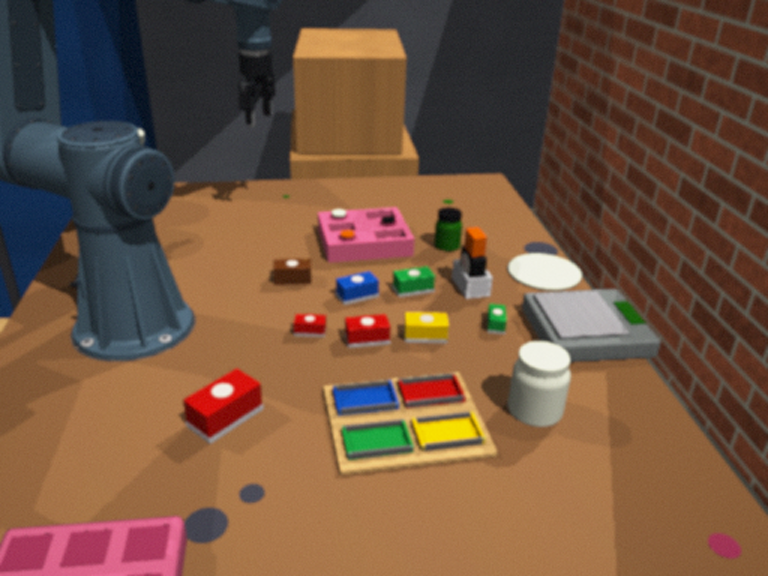

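```bash
cat >> h.py <<'E'
HSV={'red':[(0,8),(174,180)],'orange':[(9,17)],'yellow':[(22,34)],'green':[(45,80)],'blue':[(105,125)],'pink':[(160,173)]}
def segs(im,col,zlo,zhi,smin=130,amin=12):
    X=cloud(im); hsv=cv2.cvtColor(im["pixels"],cv2.COLOR_RGB2HSV); m=np.zeros(hsv.shape[:2],bool)
    for a,b in HSV[col]: m|=(hsv[...,0]>=a)&(hsv[...,0]<=b)
    m&=(hsv[...,1]>=smin)&(hsv[...,2]>50)&(X[...,2]>zlo)&(X[...,2]<zhi)
    n,l,st,c=cv2.connectedComponentsWithStats(m.astype(np.uint8))
    r=[]
    for i in range(1,n):
        if st[i,4]>=amin:
            k=l==i; P=X[k]; hull=cv2.minAreaRect((P[:,:2]*1000).astype(np.float32))
            r.append((c[i],st[i,4],np.nanmedian(P[:,2]),hull))
    return r
def show(im,cols,zlo,zhi,**k):
    for c in cols:
        for px,a,z,((x,y),(w,h),ang) in segs(im,c,zlo,zhi,**k):
            if w<h: w,h,ang=h,w,ang+90
            print(f"{c:7s} px({px[0]*1.5:.0f},{px[1]*1.5:.0f}) n{a} z{z*1000:.0f} ctr({x:.1f},{y:.1f}) L{w:.0f} W{h:.0f} yaw{(ang+90)%180-90:.1f}")
E
python3 - <<'E'
from h import *
im=load("a","top")
print("blocks");show(im,['red','green','blue','yellow'],0.030,0.075)
print("gauge");show(im,['orange'],0.09,0.16)
print("pads");show(im,['orange'],0.045,0.07)
print("trays");show(im,['red','green','blue','yellow'],0.005,0.028)
X=cloud(im)
print(X[200,200])
big=cv2.resize(cv2.cvtColor(im["pixels"],cv2.COLOR_RGB2BGR)[90:270,85:345],None,fx=3,fy=3,interpolation=cv2.INTER_CUBIC);cv2.imwrite("pics/crop1.png",big)
E
```

```text
blocks
red     px(433,304) n416 z40 ctr(444.4,-86.6) L80 W44 yaw3.8
red     px(232,301) n40 z56 ctr(437.7,258.9) L35 W33 yaw66.5
red     px(411,352) n37 z31 ctr(357.0,-54.1) L31 W18 yaw-88.2
red     px(406,376) n23 z31 ctr(318.1,-44.6) L18 W10 yaw1.7
red     px(549,456) n979 z55 ctr(192.3,-285.2) L111 W60 yaw43.0
green   px(445,30) n211 z42 ctr(949.9,-100.2) L70 W27 yaw89.6
green   px(409,161) n24 z31 ctr(704.0,-39.1) L27 W12 yaw-9.6
green   px(239,170) n90 z61 ctr(667.5,260.9) L42 W14 yaw-27.0
green   px(429,165) n22 z31 ctr(696.7,-78.0) L23 W10 yaw-28.3
green   px(331,220) n96 z40 ctr(585.6,95.4) L36 W26 yaw-79.2
green   px(335,248) n147 z40 ctr(540.3,86.5) L37 W34 yaw-80.5
blue    px(340,303) n367 z40 ctr(440.7,74.8) L78 W42 yaw19.3
yellow  px(433,241) n380 z40 ctr(556.5,-85.7) L80 W43 yaw-7.4
gauge
orange  px(332,150) n344 z129 ctr(687.4,90.0) L50 W30 yaw-84.6
pads
orange  px(231,300) n99 z57 ctr(438.5,259.1) L27 W26 yaw2.2
trays
red     px(534,259) n691 z15 ctr(533.3,-267.9) L104 W54 yaw4.2
red     px(425,324) n21 z19 ctr(408.8,-76.0) L37 W17 yaw54.0
red     px(523,431) n26 z21 ctr(231.1,-248.2) L53 W2 yaw-47.9
blue    px(538,321) n655 z15 ctr(419.8,-276.5) L95 W49 yaw3.7
yellow  px(593,258) n261 z15 ctr(537.8,-370.3) L99 W49 yaw4.5
[ 0.44801941  0.15010086 -0.00054288]
```

View pics/crop1.png

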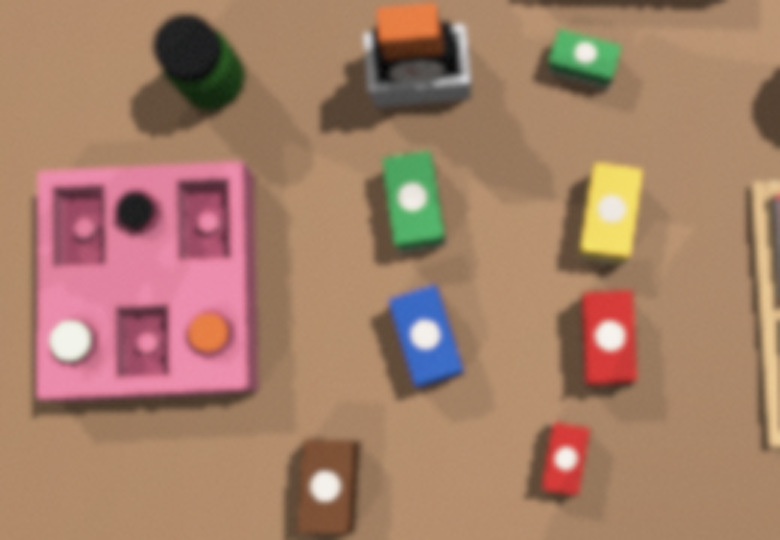

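The enlarged crop shows the green candidates: (413,200) larger, (585,52) small, and brown at (325,487), so the larger green is meant. The reds are 80×44 at top px (433,304), a smaller one at (410,365) and a 111×60 one at (549,456), so the middle one is meant.

```bash
cat >> h.py <<'E'
def fitrect(P,L,W):
    """best L x W rectangle: PCA-free, minAreaRect on mm pts with small percentile trimming"""
    (x,y),(w,h),a=cv2.minAreaRect((P[:,:2]*1000).astype(np.float32))
    if w<h: w,h,a=h,w,a+90
    return x,y,w,h,(a+90)%180-90
def region(im,x,y,r,zlo,zhi,cond=None):
    X=cloud(im); m=(np.hypot(X[...,0]-x,X[...,1]-y)<r)&(X[...,2]>zlo)&(X[...,2]<zhi)
    if cond is not None: m&=cond
    n,l,st,c=cv2.connectedComponentsWithStats(m.astype(np.uint8))
    if n<2: return None
    i=1+np.argmax(st[1:,4]); return X[l==i],c[i]
def rep(name,ims,x,y,r,zlo,zhi):
    for n,im in ims.items():
        q=region(im,x,y,r,zlo,zhi)
        if q is None: print(name,n,None); continue
        P,c=q; f=fitrect(P,0,0)
        print(f"{name:7s} {n:4s} n{len(P)} z{np.median(P[:,2])*1000:.1f} ctr({f[0]:.1f},{f[1]:.1f}) mean({P[:,0].mean()*1000:.1f},{P[:,1].mean()*1000:.1f}) L{f[2]:.0f} W{f[3]:.0f} yaw{f[4]:.1f}")
E
python3 - <<'E'
from h import *
ims={n:load("a",n) for n in("top","side")}
for nm,x,y in [("red",.444,-.087),("yellow",.556,-.086),("green",.56,.09),("blue",.44,.075),("gsmall",.70,-.058),("rsmall",.335,-.05),("brown",.33,.15)]: rep(nm,ims,x,y,.06,.034 if 'small' not in nm else .025,.06)
rep("handle",ims,.70,.09,.06,.122,.16)
rep("holder",ims,.69,.085,.075,.041,.055)
rep("padO",ims,.438,.259,.03,.0535,.07)
rep("mould",ims,.50,.31,.16,.040,.049)
rep("rack",ims,.475,-.325,.18,.006,.0125)
rep("rackall",ims,.475,-.325,.18,.006,.03)
X=cloud(ims["top"])
for nm,u,v in [("white",163,305),("black",195,241),("orange",231,301),("tr",534,259),("tb",538,321),("ty",590,257),("tg",595,320)]:
    print(nm,X[int(v/1.5),int(u/1.5)])
E
```

```text
red     top  n517 z40.3 ctr(444.4,-86.6) mean(443.9,-86.8) L80 W44 yaw3.8
red     side n295 z40.5 ctr(446.4,-85.1) mean(446.4,-89.7) L80 W50 yaw4.5
yellow  top  n499 z40.3 ctr(556.4,-86.2) mean(555.5,-86.1) L80 W44 yaw-7.0
yellow  side n291 z40.3 ctr(558.6,-86.5) mean(558.3,-89.1) L79 W51 yaw-5.9
green   top  n494 z40.2 ctr(562.7,89.5) mean(562.4,89.3) L80 W44 yaw10.8
green   side n216 z40.5 ctr(565.0,89.0) mean(564.6,85.8) L82 W47 yaw13.4
blue    top  n516 z40.1 ctr(441.3,73.8) mean(440.9,73.5) L80 W44 yaw19.3
blue    side n225 z40.4 ctr(444.6,72.7) mean(443.0,70.5) L81 W51 yaw19.5
gsmall  top  n268 z30.1 ctr(702.0,-60.8) mean(701.3,-60.6) L60 W34 yaw76.9
gsmall  side n142 z30.5 ctr(704.5,-60.0) mean(702.7,-64.0) L68 W32 yaw74.8
rsmall  top  n288 z29.6 ctr(338.0,-51.2) mean(337.7,-51.2) L59 W32 yaw-8.3
rsmall  side n165 z30.6 ctr(340.2,-50.3) mean(339.9,-53.6) L58 W42 yaw-10.7
brown   top  n522 z40.2 ctr(309.4,153.5) mean(309.7,153.4) L77 W44 yaw-0.2
brown   side n203 z40.9 ctr(312.3,152.4) mean(312.7,149.3) L77 W53 yaw-2.4
handle  top  n249 z129.7 ctr(687.5,90.1) mean(686.9,89.9) L
[... 445 characters left out ...]
.7) L201 W182 yaw4.5
mould   side n905 z45.7 ctr(486.6,323.8) mean(483.1,312.0) L202 W192 yaw4.3
rack    top  n2425 z10.0 ctr(479.1,-322.5) mean(473.4,-317.5) L240 W202 yaw3.9
rack    side n1925 z10.4 ctr(480.7,-323.4) mean(475.5,-356.3) L241 W205 yaw3.1
rackall top  n6543 z13.2 ctr(479.1,-322.5) mean(476.3,-320.9) L240 W202 yaw3.9
rackall side n5705 z14.2 ctr(481.0,-322.9) mean(477.9,-336.4) L241 W207 yaw3.8
white [0.42741961 0.3764636  0.05770514]
black [0.54096825 0.32748126 0.05846316]
orange [0.43830256 0.25889023 0.05795826]
tr [ 0.53391381 -0.26964614  0.0126431 ]
tb [ 0.41999082 -0.2732114   0.01750339]
ty [ 0.53896153 -0.36875394  0.01437711]
tg [ 0.42591103 -0.37580242  0.01165051]
```

```bash
cat > plan.py <<'E'
import sys; from h import *
from scipy.spatial.transform import Rotation as Ro
def plan(x,y,z,h=None,grip=0,smax=4.5,n=None,tmax=8.5,s=None):
    s=s or manip.get_state(); R=Ro.from_quat(s["ee_rot"]).as_matrix(); p=s["tool_pos"]*1000
    h0=np.degrees(np.arctan2(R[1,0],R[0,0])); tilt=np.degrees(np.arccos(-R[2,2]))
    print(f"t{s['time']:.2f} pos{np.round(p,1)} head{h0:.2f} tilt{tilt:.2f} tiltvec{np.round(R[:2,2],4)} open{s['opening']*1000:.1f} F{np.round(s['wrist_force'],1)} j{np.round(np.degrees(s['joints']),0)}")
    if x is None: return
    d=np.array([x,y,z])-p; dh=0 if h is None else -((h-h0+180)%360-180)  # turn about tool z (down)
    k=n or max(1,int(np.ceil(max(np.linalg.norm(d)/10/smax,abs(dh)/tmax))))
    print("remaining mm",np.round(d,1),"turn",round(dh,2),"rows",k)
    Rc=R.copy()
    for i in range(k):
        v=Rc.T@(d/k)/10; print([round(float(a),2) for a in v]+[round(dh/k,2),grip])
        Rc=Rc@Ro.from_euler('z',dh/k,degrees=True).as_matrix()
if __name__=="__main__":
    a=[None if q=='-' else float(q) for q in sys.argv[1:]]
    if not a: plan(None,0,0)
    else: plan(a[0],a[1],a[2],a[3] if len(a)>3 else None,a[4] if len(a)>4 else 0, n=int(a[5]) if len(a)>5 else None)
E
python3 plan.py 689 90 230 5.8
```

```text
t0.10 pos[244.5 519.9 230.5] head64.80 tilt0.09 tiltvec[-0.001  -0.0013] open85.7 F[0.9 0.1 0.3] j[ 53.  10.  92.   0.  78. -12.]
remaining mm [ 444.5 -429.9   -0.5] turn 59.0 rows 14
[-1.43, 4.18, 0.0, np.float64(4.21), 0]
[-1.12, 4.27, 0.0, np.float64(4.21), 0]
[-0.8, 4.34, 0.0, np.float64(4.21), 0]
[-0.48, 4.39, 0.0, np.float64(4.21), 0]
[-0.15, 4.41, 0.0, np.float64(4.21), 0]
[0.17, 4.41, 0.0, np.float64(4.21), 0]
[0.5, 4.39, 0.0, np.float64(4.21), 0]
[0.82, 4.34, 0.0, np.float64(4.21), 0]
[1.13, 4.27, 0.0, np.float64(4.21), 0]
[1.44, 4.17, 0.0, np.float64(4.21), 0]
[1.75, 4.06, 0.0, np.float64(4.21), 0]
[2.04, 3.92, 0.0, np.float64(4.21), 0]
[2.32, 3.76, 0.0, np.float64(4.21), 0]
[2.59, 3.58, 0.0, np.float64(4.21), 0]
```

Request:
move_arm --pt "-1.4 4.2 0 4.2 0" --pt "-1.1 4.3 0 4.2 0" --pt "-0.8 4.3 0 4.2 0" --pt "-0.5 4.4 0 4.2 0" --pt "-0.2 4.4 0 4.2 0"

```text
time: 0.6
tool_pos: [0.402, 0.3644, 0.2279]
ee_rot: [0.928, 0.372, -0.003, 0.0]
wrist_force: [0.9, 0.4, 1.1]
opening: 0.0851
```

Request:
move_arm --pt "0.2 4.4 0 4.2 0" --pt "0.5 4.4 0 4.2 0" --pt "0.8 4.3 0 4.2 0" --pt "1.1 4.3 0 4.2 0" --pt "1.4 4.2 0 4.2 0"

```text
time: 1.1
tool_pos: [0.5633, 0.2018, 0.2255]
ee_rot: [0.982, 0.189, -0.004, 0.0]
wrist_force: [1.7, 0.2, 0.1]
opening: 0.0856
```

```bash
python3 plan.py 689 90 230 5.8
```

```text
t1.10 pos[563.3 201.8 225.5] head21.81 tilt0.47 tiltvec[-0.0079 -0.0025] open85.6 F[1.7 0.2 0.1] j[  8.  14.  89.  -0.  78. -13.]
remaining mm [ 125.7 -111.8    4.5] turn 16.01 rows 4
[1.88, 3.76, -0.13, np.float64(4.0), 0]
[2.14, 3.62, -0.13, np.float64(4.0), 0]
[2.39, 3.46, -0.13, np.float64(4.0), 0]
[2.62, 3.29, -0.13, np.float64(4.0), 0]
```

Request:
move_arm --pt "1.9 3.8 -0.1 4.0 0" --pt "2.1 3.6 -0.1 4.0 0" --pt "2.4 3.5 -0.1 4.0 0" --pt "2.6 3.3 -0.2 4.0 0" --pt "0 0 0 0 0"

```text
time: 1.6
tool_pos: [0.6942, 0.0775, 0.2257]
ee_rot: [0.999, 0.041, -0.006, 0.002]
wrist_force: [-0.2, 0.1, 0.3]
opening: 0.0856
```

```bash
python3 plan.py 689 90 145 5.8
```

```text
t1.60 pos[694.2  77.5 225.7] head4.65 tilt0.73 tiltvec[-0.0122 -0.0036] open85.6 F[-0.2  0.1  0.3] j[-3. 27. 72. -0. 82. -8.]
remaining mm [ -5.2  12.5 -80.7] turn -1.15 rows 2
[-0.16, -0.65, 4.04, np.float64(-0.58), 0]
[-0.15, -0.66, 4.04, np.float64(-0.58), 0]
```

Request:
move_arm --pt "-0.2 -0.6 1.0 -0.6 0" --pt "-0.1 -0.6 1.0 -0.6 0" --pt "0 0 0 0 0" --pt "0 0 0 0 0" --pt "0 0 0 0 0"

```text
time: 2.1
tool_pos: [0.6857, 0.0935, 0.2009]
ee_rot: [0.998, 0.054, -0.009, 0.001]
wrist_force: [0.4, -0.3, -0.0]
opening: 0.085
```

```bash
python3 plan.py 689 90 145 5.8
```

```text
t2.10 pos[685.7  93.5 200.9] head6.23 tilt1.08 tiltvec[-0.0187 -0.0023] open85.0 F[ 0.4 -0.3 -0. ] j[-2. 27. 74. -0. 80. -8.]
remaining mm [  3.3  -3.5 -55.9] turn 0.43 rows 2
[0.2, 0.19, 2.79, np.float64(0.21), 0]
[0.2, 0.19, 2.79, np.float64(0.21), 0]
```

Request:
move_arm --pt "0 0 0 0 0" --pt "0 0 0 0 0" --pt "0 0 0 0 0" --pt "0 0 0 0 0" --pt "0 0 0 0 0"

```text
time: 2.6
tool_pos: [0.686, 0.0947, 0.203]
ee_rot: [0.998, 0.055, -0.008, 0.001]
wrist_force: [-0.2, 0.4, 0.7]
opening: 0.0853
```

```bash
python3 plan.py 689 90 145 5.8
```

```text
t2.60 pos[686.   94.7 203. ] head6.34 tilt0.90 tiltvec[-0.0156 -0.0025] open85.3 F[-0.2  0.4  0.7] j[-2. 27. 74. -0. 80. -8.]
remaining mm [  3.   -4.7 -58. ] turn 0.54 rows 2
[0.17, 0.25, 2.9, np.float64(0.27), 0]
[0.17, 0.24, 2.9, np.float64(0.27), 0]
```

Request:
move_arm --pt "0.2 0.2 2.0 0.3 0" --pt "0.2 0.2 2.0 0.3 0" --pt "0 0 1.0 0 0" --pt "0 0 0 0 0" --pt "0 0 0 0 0"

```text
time: 3.1
tool_pos: [0.6911, 0.0904, 0.1536]
ee_rot: [0.999, 0.05, -0.006, 0.001]
wrist_force: [0.6, 0.1, 0.3]
opening: 0.0855
```

```bash
python3 plan.py 689 90 110 5.8
```

```text
t3.10 pos[691.1  90.4 153.6] head5.69 tilt0.72 tiltvec[-0.0122 -0.0026] open85.5 F[0.6 0.1 0.3] j[-2. 30. 76. -0. 75. -8.]
remaining mm [ -2.1  -0.4 -43.6] turn -0.11 rows 1
[-0.16, 0.01, 4.36, np.float64(-0.11), 0]
```

```bash
python3 - <<'E'
from h import *
o=grab("b")
t=o["top"]["pixels"][60:160,170:290]; s=o["side"]["pixels"][80:220,250:390]
a=cv2.resize(t,(480,400),interpolation=cv2.INTER_CUBIC);b=cv2.resize(s,(400,400),interpolation=cv2.INTER_CUBIC)
cv2.imwrite("pics/b_c.png",cv2.cvtColor(np.hstack([a[:, :400],b]),cv2.COLOR_RGB2BGR))
E
```

```text
(no output)
```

View pics/b_c.png

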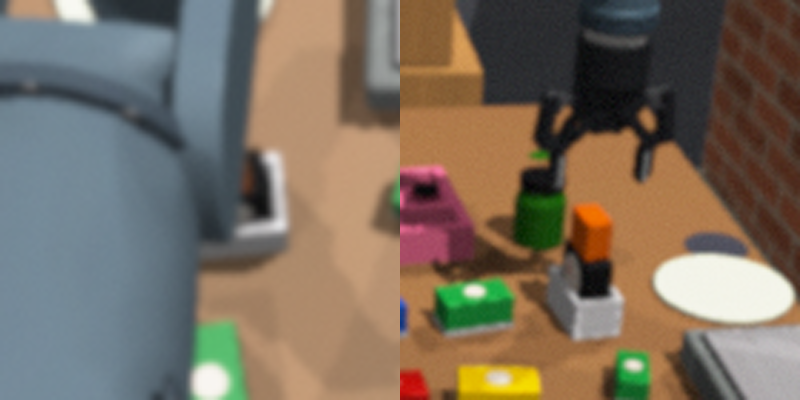

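The side crop shows the open fingers at about (557,170) and (645,170), straddling the orange handle at (592,235). The arm hides the gauge in the top view. Descending.

Request:
move_arm --pt "-0.2 0 2.0 0 0" --pt "0 0 2.0 0 0" --pt "0 0 1.2 0 0" --pt "0 0 0.6 0 0" --pt "0 0 0 0 0"

```text
time: 3.7
tool_pos: [0.6922, 0.0904, 0.1003]
ee_rot: [0.999, 0.05, -0.001, 0.001]
wrist_force: [-0.2, 0.6, -0.3]
opening: 0.0856
```

```bash
python3 plan.py 689 90 89 5.8
```

```text
t3.70 pos[692.2  90.4 100.3] head5.73 tilt0.21 tiltvec[-0.0021 -0.0029] open85.6 F[-0.2  0.6 -0.3] j[-2. 33. 78. -0. 69. -8.]
remaining mm [ -3.2  -0.4 -11.3] turn -0.07 rows 1
[-0.32, 0.0, 1.13, np.float64(-0.07), 0]
```

Tilt has come down to 0.2°. Finishing the descent and closing.

Request:
move_arm --pt "-0.3 0 0.8 0 0" --pt "0 0 0.3 0 0" --pt "0 0 0 0 0" --pt "0 0 0 0 0"

```text
time: 4.1
tool_pos: [0.6903, 0.09, 0.0909]
ee_rot: [0.999, 0.05, 0.001, 0.002]
wrist_force: [-0.2, -0.2, -0.1]
opening: 0.0854
```

```bash
python3 plan.py 689 90 89 5.8
```

```text
t4.10 pos[690.3  90.   90.9] head5.74 tilt0.19 tiltvec[ 0.0013 -0.003 ] open85.4 F[-0.2 -0.2 -0.1] j[-2. 33. 79. -0. 68. -8.]
remaining mm [-1.3 -0.  -1.9] turn -0.06 rows 1
[-0.13, -0.01, 0.19, np.float64(-0.06), 0]
```

Request:
move_arm --pt "-0.1 0 0.1 0 0.4" --pt "0 0 0 0 0.6" --pt "0 0 0 0 0.8" --pt "0 0 0 0 1" --pt "0 0 0 0 1"

```text
time: 4.6
tool_pos: [0.6901, 0.0899, 0.0911]
ee_rot: [0.999, 0.05, 0.002, 0.002]
wrist_force: [0.4, 0.1, -0.8]
opening: 0.0295
```

Request:
move_arm --pt "0 0 0 0 1" --pt "0 0 0 0 1" --pt "0 0 0 0 1"

```text
time: 4.9
tool_pos: [0.6901, 0.0899, 0.0911]
ee_rot: [0.999, 0.05, 0.002, 0.002]
wrist_force: [0.6, 0.1, -0.5]
opening: 0.0296
```

```bash
python3 plan.py 689 90 89 5.8
```

```text
t4.90 pos[690.1  89.9  91.1] head5.73 tilt0.26 tiltvec[ 0.0033 -0.0031] open29.6 F[ 0.6  0.1 -0.5] j[-2. 33. 79. -0. 68. -8.]
remaining mm [-1.1  0.1 -2.1] turn -0.07 rows 1
[-0.11, -0.03, 0.21, np.float64(-0.07), 0]
```

Request:
move_arm --pt "0 0 -1.0 0 1" --pt "0 0 -2.0 0 1" --pt "0 0 -2.0 0 1" --pt "0 0 -2.0 0 1" --pt "0 0 -2.0 0 1"

```text
time: 5.4
tool_pos: [0.6848, 0.0903, 0.1778]
ee_rot: [0.999, 0.05, -0.006, 0.001]
wrist_force: [0.2, -0.1, -3.1]
opening: 0.0293
```

```bash
python3 - <<'E'
from h import *
from plan import plan
plan(None,0,0)
ims={n:load("a",n) for n in("top","side")}
for nm,x,y in [("O",.438,.258),("W",.427,.376),("B",.541,.3275)]: rep(nm,ims,x,y,.03,.0535,.07)
for n,im in ims.items():
    hsv=cv2.cvtColor(im["pixels"],cv2.COLOR_RGB2HSV);X=cloud(im)
    for nm,x,y,c in [("O",.438,.258,(hsv[...,0]>=6)&(hsv[...,0]<20)&(hsv[...,1]>150)),("W",.428,.376,(hsv[...,1]<60)&(hsv[...,2]>140)),("B",.541,.3275,hsv[...,2]<80)]:
        q=region(im,x,y,.035,.05,.07,c)
        if q: P,cc=q;r=cv2.minEnclosingCircle((P[:,:2]*1000).astype(np.float32));print(n,nm,len(P),np.round(P.mean(0)*1000,1),r, cc*1.5)
E
```

```text
t5.40 pos[684.8  90.3 177.8] head5.73 tilt0.69 tiltvec[-0.0118 -0.0026] open29.3 F[ 0.2 -0.1 -3.1] j[-2. 28. 76. -0. 77. -8.]
O       top  n132 z57.0 ctr(437.1,258.3) mean(436.4,258.0) L32 W31 yaw-52.3
O       side n44 z57.3 ctr(440.0,256.6) mean(439.5,256.9) L33 W30 yaw-66.7
W       top  n133 z56.9 ctr(425.0,375.9) mean(426.0,375.5) L33 W31 yaw-87.4
W       side n36 z57.2 ctr(430.4,377.0) mean(428.8,375.4) L37 W29 yaw85.9
B       top  n130 z57.0 ctr(541.3,327.5) mean(541.3,328.0) L33 W31 yaw0.1
B       side n39 z58.0 ctr(546.6,326.1) mean(544.8,325.0) L32 W29 yaw-7.6
top O 120 [437.  258.8  57. ] ((437.45904541015625, 259.0985412597656), 15.959083557128906) [231.1375 300.8125]
top W 144 [426.5 375.7  56.4] ((427.1361389160156, 377.21722412109375), 18.345348358154297) [162.67708333 305.14583333]
top B 104 [540.6 328.6  56.9] ((540.0604248046875, 328.9539489746094), 15.471013069152832) [194.625      240.40384615]
side O 43 [438.2 255.8  57.2] ((441.6847229003906, 258.4879150390625), 19.598716735839844) [346.60465116 233.1627907 ]
side W 39 [428.9 372.4  56.4] ((429.67767333984375, 376.4427185058594), 18.99971580505371) [338.53846154 212.61538462]
side B 30 [542.1 321.9  57.1] ((543.4522705078125, 327.0758056640625), 15.953926086425781) [387.65 219.4 ]
```

```bash
python3 plan.py 427.5 375.8 200 5.73 1 15
```

```text
t5.40 pos[684.8  90.3 177.8] head5.73 tilt0.69 tiltvec[-0.0118 -0.0026] open29.3 F[ 0.2 -0.1 -3.1] j[-2. 28. 76. -0. 77. -8.]
remaining mm [-257.3  285.5   22.2] turn 0.0 rows 15
[-1.52, -2.06, -0.13, np.float64(0.0), 1.0]
[-1.52, -2.06, -0.13, np.float64(0.0), 1.0]
[-1.52, -2.06, -0.13, np.float64(0.0), 1.0]
[-1.52, -2.06, -0.13, np.float64(0.0), 1.0]
[-1.52, -2.06, -0.13, np.float64(0.0), 1.0]
[-1.52, -2.06, -0.13, np.float64(0.0), 1.0]
[-1.52, -2.06, -0.13, np.float64(0.0), 1.0]
[-1.52, -2.06, -0.13, np.float64(0.0), 1.0]
[-1.52, -2.06, -0.13, np.float64(0.0), 1.0]
[-1.52, -2.06, -0.13, np.float64(0.0), 1.0]
[-1.52, -2.06, -0.13, np.float64(0.0), 1.0]
[-1.52, -2.06, -0.13, np.float64(0.0), 1.0]
[-1.52, -2.06, -0.13, np.float64(0.0), 1.0]
[-1.52, -2.06, -0.13, np.float64(0.0), 1.0]
[-1.52, -2.06, -0.13, np.float64(0.0), 1.0]
```

Request:
move_arm --pt "-0.8 -1 -0.4 0 1" --pt "-1.5 -2 -0.4 0 1" --pt "-1.5 -2 -0.4 0 1" --pt "-1.5 -2 -0.2 0 1" --pt "-1.5 -2 -0.2 0 1"

```text
time: 5.9
tool_pos: [0.6049, 0.1749, 0.1955]
ee_rot: [0.999, 0.048, -0.005, 0.001]
wrist_force: [0.4, 0.3, -2.9]
opening: 0.0297
```

Request:
move_arm --pt "-1.5 -2 -0.1 0 1" --pt "-1.5 -2 -0.1 0 1" --pt "-1.5 -2 -0.1 0 1" --pt "-1.5 -2 -0.1 0 1" --pt "-1.5 -2 -0.1 0 1"

```text
time: 6.4
tool_pos: [0.5092, 0.2729, 0.1969]
ee_rot: [0.999, 0.048, -0.01, 0.001]
wrist_force: [0.2, 0.4, -2.3]
opening: 0.029
```

```bash
python3 plan.py 427.5 375.8 180 5.73 1
```

```text
t6.40 pos[509.2 272.9 196.9] head5.56 tilt1.18 tiltvec[-0.0203 -0.0031] open29.0 F[ 0.2  0.4 -2.3] j[16. 13. 93.  0. 75. 11.]
remaining mm [-81.7 102.9 -16.9] turn -0.17 rows 3
[-2.37, -3.68, 0.61, np.float64(-0.06), 1.0]
[-2.36, -3.68, 0.61, np.float64(-0.06), 1.0]
[-2.36, -3.68, 0.61, np.float64(-0.06), 1.0]
```

Request:
move_arm --pt "-1.8 -2.6 0.2 0 1" --pt "-1.6 -2.5 0.3 0 1" --pt "-1.2 -1.8 0.3 0 1" --pt "-0.5 -0.8 0.3 0 1" --pt "0 0 0 0 1"

```text
time: 6.9
tool_pos: [0.4387, 0.3495, 0.1827]
ee_rot: [0.999, 0.051, -0.014, 0.002]
wrist_force: [1.0, 0.2, -2.9]
opening: 0.0297
```

```bash
python3 plan.py 427.5 375.8 155 5.73 1
```

```text
t6.90 pos[438.7 349.5 182.7] head5.88 tilt1.65 tiltvec[-0.0284 -0.005 ] open29.7 F[ 1.   0.2 -2.9] j[26. 12. 96.  0. 74. 20.]
remaining mm [-11.2  26.3 -27.7] turn 0.15 rows 1
[-0.76, -2.73, 2.79, np.float64(0.15), 1.0]
```

```bash
cat > foot.py <<'E'
import sys; from plan import *
x,y,z=map(float,sys.argv[1:4]); s=manip.get_state(); R=Ro.from_quat(s["ee_rot"]).as_matrix()
f=s["tool_pos"]*1000+86.1*R[:,2]; print("foot",np.round(f,1))
d=np.array([x,y,z])-f; plan(*(s["tool_pos"]*1000+d),5.73,1,s=s,n=int(sys.argv[4]) if len(sys.argv)>4 else None)
E
python3 foot.py 427.5 375.8 68
```

```text
foot [436.3 349.1  96.7]
t6.90 pos[438.7 349.5 182.7] head5.88 tilt1.65 tiltvec[-0.0284 -0.005 ] open29.7 F[ 1.   0.2 -2.9] j[26. 12. 96.  0. 74. 20.]
remaining mm [ -8.8  26.7 -28.7] turn 0.15 rows 1
[-0.51, -2.75, 2.88, np.float64(0.15), 1]
```

Request:
move_arm --pt "-0.2 -1.0 0 0.1 1" --pt "-0.2 -1.0 0 0 1" --pt "-0.1 -0.7 0.5 0 1" --pt "0 0 0.8 0 1" --pt "0 0 0.5 0 1"

```text
time: 7.4
tool_pos: [0.4322, 0.3764, 0.164]
ee_rot: [0.999, 0.049, -0.013, 0.002]
wrist_force: [-0.8, -0.5, -4.2]
opening: 0.0291
```

```bash
python3 foot.py 427.5 375.8 64
```

```text
foot [429.9 376.   77.9]
t7.40 pos[432.2 376.4 164. ] head5.62 tilt1.54 tiltvec[-0.0264 -0.0049] open29.1 F[-0.8 -0.5 -4.2] j[29. 15. 95.  1. 72. 23.]
remaining mm [ -2.4  -0.2 -13.9] turn -0.11 rows 1
[-0.21, -0.01, 1.4, np.float64(-0.11), 1]
```

Request:
move_arm --pt "-0.2 0 0 0 1" --pt "0 0 0 0 1" --pt "0 0 0 0 1" --pt "0 0 0 0 1" --pt "0 0 0 0 1"

```text
time: 7.9
tool_pos: [0.4302, 0.3748, 0.1626]
ee_rot: [0.999, 0.048, -0.014, 0.003]
wrist_force: [0.6, 0.1, -3.0]
opening: 0.0296
```

```bash
python3 foot.py 427.5 375.8 64
```

```text
foot [427.8 374.2  76.5]
t7.90 pos[430.2 374.8 162.6] head5.52 tilt1.67 tiltvec[-0.0283 -0.0064] open29.6 F[ 0.6  0.1 -3. ] j[29. 15. 95.  0. 72. 23.]
remaining mm [ -0.3   1.6 -12.5] turn -0.21 rows 1
[0.02, -0.17, 1.25, np.float64(-0.21), 1]
```

Request:
move_arm --pt "0 0 0 0 1" --pt "0 0 0 0 1" --pt "0 0 0 0 1" --pt "0 0 0 0 1" --pt "0 0 0 0 1"

```text
time: 8.4
tool_pos: [0.4306, 0.3748, 0.1632]
ee_rot: [0.999, 0.048, -0.014, 0.002]
wrist_force: [0.2, -0.2, -3.7]
opening: 0.0294
```

```bash
python3 foot.py 427.5 375.8 64
```

```text
foot [428.3 374.3  77.2]
t8.40 pos[430.6 374.8 163.2] head5.51 tilt1.60 tiltvec[-0.0272 -0.0059] open29.4 F[ 0.2 -0.2 -3.7] j[29. 15. 95.  0. 72. 23.]
remaining mm [ -0.8   1.5 -13.2] turn -0.22 rows 1
[-0.03, -0.16, 1.32, np.float64(-0.22), 1]
```

Request:
move_arm --pt "0 -0.1 0.5 -0.2 1" --pt "0 -0.1 0.5 0 1" --pt "0 0 0.3 0 1" --pt "0 0 0 0 1"

```text
time: 8.8
tool_pos: [0.4298, 0.3769, 0.1487]
ee_rot: [0.999, 0.05, -0.014, 0.002]
wrist_force: [-0.1, 0.1, -3.3]
opening: 0.0298
```

```bash
python3 foot.py 427.5 375.8 54.5
```

```text
foot [427.4 376.3  62.7]
t8.80 pos[429.8 376.9 148.7] head5.73 tilt1.63 tiltvec[-0.0278 -0.0062] open29.8 F[-0.1  0.1 -3.3] j[29. 16. 96.  0. 70. 23.]
remaining mm [ 0.1 -0.5 -8.2] turn 0.0 rows 1
[0.03, 0.05, 0.82, np.float64(0.0), 1]
```

Request:
move_arm --pt "0 0 0.3 0 1" --pt "0 0 0.2 0 1" --pt "0 0 0.2 0 1"

```text
time: 9.1
tool_pos: [0.4297, 0.3769, 0.1413]
ee_rot: [0.999, 0.05, -0.014, 0.002]
wrist_force: [-0.1, 0.4, -0.5]
opening: 0.0296
```

```bash
python3 foot.py 427.5 375.8 54.5
```

```text
foot [427.3 376.4  55.2]
t9.10 pos[429.7 376.9 141.3] head5.74 tilt1.62 tiltvec[-0.0276 -0.006 ] open29.6 F[-0.1  0.4 -0.5] j[29. 16. 96.  0. 69. 23.]
remaining mm [ 0.2 -0.6 -0.7] turn 0.01 rows 1
[0.01, 0.06, 0.07, np.float64(0.01), 1]
```

Request:
move_arm --pt "0 0 0.1 0 1" --pt "0 0 0 0 1" --pt "0 0 0 0 1" --pt "0 0 0 0 1" --pt "0 0 0 0 1"

```text
time: 9.6
tool_pos: [0.4297, 0.377, 0.1413]
ee_rot: [0.999, 0.05, -0.014, 0.002]
wrist_force: [-1.0, -0.5, -1.5]
opening: 0.0295
```

Request:
move_arm --pt "0 0 0 0 1" --pt "0 0 0 0 1" --pt "0 0 0 0 1" --pt "0 0 0 0 1" --pt "0 0 0 0 1"

```text
time: 10.1
tool_pos: [0.4297, 0.377, 0.1413]
ee_rot: [0.999, 0.05, -0.014, 0.002]
wrist_force: [-0.2, -0.5, -1.3]
opening: 0.0295
```

```bash
python3 foot.py 427.5 375.8 54.5
```

```text
foot [427.4 376.5  55.3]
t10.10 pos[429.7 377.  141.3] head5.74 tilt1.60 tiltvec[-0.0273 -0.0059] open29.5 F[-0.2 -0.5 -1.3] j[29. 16. 96.  0. 69. 23.]
remaining mm [ 0.1 -0.7 -0.8] turn 0.01 rows 1
[0.01, 0.07, 0.08, np.float64(0.01), 1]
```

Request:
move_arm --pt "0 0 -0.7 0 1" --pt "0 0 -1.0 0 1" --pt "0 1.0 -0.8 0 1" --pt "0.3 2 0 0 1" --pt "0.3 2 0 0 1"

```text
time: 10.6
tool_pos: [0.4418, 0.3278, 0.1694]
ee_rot: [0.999, 0.052, -0.013, 0.002]
wrist_force: [-0.6, 0.3, -3.9]
opening: 0.0293
```

```bash
python3 foot.py 438.2 258 72 5
```

```text
foot [439.6 327.4  83.3]
t10.60 pos[441.8 327.8 169.4] head5.97 tilt1.47 tiltvec[-0.0252 -0.0049] open29.3 F[-0.6  0.3 -3.9] j[24. 12. 98.  0. 72. 18.]
remaining mm [ -1.4 -69.4 -11.3] turn 0.24 rows 5
[-0.17, 1.38, 0.23, np.float64(0.05), 1]
[-0.17, 1.38, 0.23, np.float64(0.05), 1]
[-0.16, 1.38, 0.23, np.float64(0.05), 1]
[-0.16, 1.38, 0.23, np.float64(0.05), 1]
[-0.16, 1.38, 0.23, np.float64(0.05), 1]
```

Request:
move_arm --pt "-0.2 1.7 0.1 0 1" --pt "-0.2 1.7 0.1 0 1" --pt "-0.2 1.4 0.2 0.1 1" --pt "-0.1 0.7 0.2 0.1 1" --pt "0 0 0.2 0 1"

```text
time: 11.1
tool_pos: [0.4427, 0.2662, 0.1654]
ee_rot: [0.999, 0.049, -0.01, 0.002]
wrist_force: [-1.0, -0.3, -2.8]
opening: 0.0294
```

```bash
python3 foot.py 438.2 258 63
```

```text
foot [441.1 265.9  79.3]
t11.10 pos[442.7 266.2 165.4] head5.56 tilt1.13 tiltvec[-0.0192 -0.0042] open29.4 F[-1.  -0.3 -2.8] j[ 18.   8. 103.   0.  70.  12.]
remaining mm [ -2.9  -7.9 -16.3] turn -0.17 rows 1
[-0.33, 0.75, 1.64, np.float64(-0.17), 1]
```

Request:
move_arm --pt "-0.2 0.5 0.4 -0.2 1" --pt "-0.1 0.3 0.5 0 1" --pt "0 0 0.4 0 1" --pt "0 0 0 0 1" --pt "0 0 0 0 1"

```text
time: 11.6
tool_pos: [0.4395, 0.2585, 0.1507]
ee_rot: [0.999, 0.051, -0.01, 0.001]
wrist_force: [0.2, 0.1, -2.2]
opening: 0.0293
```

```bash
python3 foot.py 438.2 258 54.8
```

```text
foot [437.8 258.2  64.7]
t11.60 pos[439.5 258.5 150.7] head5.86 tilt1.18 tiltvec[-0.0202 -0.0036] open29.3 F[ 0.2  0.1 -2.2] j[ 17.   8. 105.   0.  68.  11.]
remaining mm [ 0.4 -0.2 -9.9] turn 0.13 rows 1
[0.06, 0.03, 0.98, np.float64(0.13), 1]
```

Request:
move_arm --pt "0 0 0.4 0.1 1" --pt "0 0 0.3 0 1" --pt "0 0 0.2 0 1" --pt "0 0 0.1 0 1"

```text
time: 12.0
tool_pos: [0.4397, 0.2592, 0.1405]
ee_rot: [0.999, 0.051, -0.01, 0.001]
wrist_force: [-0.9, -0.1, 0.8]
opening: 0.0293
```

```bash
python3 foot.py 438.2 258 54.8
```

```text
foot [438.1 258.9  54.4]
t12.00 pos[439.7 259.2 140.5] head5.81 tilt1.12 tiltvec[-0.0192 -0.0034] open29.3 F[-0.9 -0.1  0.8] j[ 17.   9. 105.   0.  67.  11.]
remaining mm [ 0.1 -0.9  0.4] turn 0.08 rows 1
[0.0, 0.1, -0.04, np.float64(0.08), 1]
```

Pressing at about 3.9 N (2.6 mm). Holding.

Request:
move_arm --pt "0 0 0 0 1" --pt "0 0 0 0 1" --pt "0 0 0 0 1" --pt "0 0 0 0 1" --pt "0 0 0 0 1"

```text
time: 12.5
tool_pos: [0.4398, 0.2592, 0.1412]
ee_rot: [0.999, 0.051, -0.01, 0.001]
wrist_force: [-1.0, -0.6, -1.5]
opening: 0.0293
```

Request:
move_arm --pt "0 0 0 0 1" --pt "0 0 0 0 1" --pt "0 0 0 0 1" --pt "0 0 0 0 1" --pt "0 0 0 0 1"

```text
time: 13.0
tool_pos: [0.4398, 0.2592, 0.1412]
ee_rot: [0.999, 0.051, -0.01, 0.001]
wrist_force: [-2.0, 0.1, -0.4]
opening: 0.0296
```

Request:
move_arm --pt "0 0 -0.7 0 1" --pt "0 0 -1.0 0 1" --pt "1.0 -0.6 -0.8 0 1" --pt "2 -1.5 0 0 1" --pt "2 -1.5 0 0 1"

```text
time: 13.5
tool_pos: [0.4863, 0.3001, 0.1682]
ee_rot: [0.999, 0.05, -0.01, 0.001]
wrist_force: [0.8, 0.6, -3.7]
opening: 0.0292
```

```bash
python3 foot.py 542.4 327.5 72 4
```

```text
foot [484.6 299.8  82.1]
t13.50 pos[486.3 300.1 168.2] head5.74 tilt1.13 tiltvec[-0.0194 -0.0036] open29.2 F[ 0.8  0.6 -3.7] j[20. 14. 95.  0. 72. 14.]
remaining mm [ 57.8  27.7 -10.1] turn 0.01 rows 4
[1.51, -0.54, 0.22, np.float64(0.0), 1]
[1.51, -0.54, 0.22, np.float64(0.0), 1]
[1.51, -0.54, 0.22, np.float64(0.0), 1]
[1.51, -0.54, 0.22, np.float64(0.0), 1]
```

Request:
move_arm --pt "1.6 -0.5 0.1 0 1" --pt "1.6 -0.4 0.1 0 1" --pt "1.3 -0.4 0.1 0 1" --pt "0.5 -0.1 0.1 0 1" --pt "0 0 0.1 0 1"

```text
time: 14.0
tool_pos: [0.5395, 0.3224, 0.1659]
ee_rot: [0.999, 0.051, -0.007, 0.0]
wrist_force: [-0.1, -0.0, -3.3]
opening: 0.0296
```

```bash
python3 foot.py 542.4 327.5 63
```

```text
foot [538.3 322.3  79.8]
t14.00 pos[539.5 322.4 165.9] head5.82 tilt0.82 tiltvec[-0.0142 -0.0011] open29.6 F[-0.1 -0.  -3.3] j[20. 21. 87.  0. 73. 14.]
remaining mm [  4.1   5.2 -16.8] turn 0.09 rows 1
[0.49, -0.48, 1.68, np.float64(0.09), 1]
```

Request:
move_arm --pt "0.3 -0.3 0.4 0.1 1" --pt "0.2 -0.2 0.5 0 1" --pt "0 0 0.4 0 1" --pt "0 0 0 0 1" --pt "0 0 0 0 1"

```text
time: 14.5
tool_pos: [0.5419, 0.3277, 0.1514]
ee_rot: [0.999, 0.05, -0.008, 0.001]
wrist_force: [-0.2, -0.4, -3.8]
opening: 0.0295
```

```bash
python3 foot.py 542.4 327.5 54.5
```

```text
foot [540.4 327.5  65.3]
t14.50 pos[541.9 327.7 151.4] head5.72 tilt0.96 tiltvec[-0.0166 -0.0019] open29.5 F[-0.2 -0.4 -3.8] j[20. 23. 86.  0. 72. 15.]
remaining mm [  2.   -0.  -10.8] turn -0.01 rows 1
[0.21, 0.02, 1.08, np.float64(-0.01), 1]
```

Request:
move_arm --pt "0.2 0 0.4 0 1" --pt "0 0 0.3 0 1" --pt "0 0 0.2 0 1" --pt "0 0 0.1 0 1"

```text
time: 14.9
tool_pos: [0.5439, 0.3279, 0.1413]
ee_rot: [0.999, 0.05, -0.008, 0.0]
wrist_force: [-0.5, 0.2, -0.6]
opening: 0.0297
```

```bash
python3 foot.py 542.4 327.5 54.5
```

```text
foot [542.6 327.8  55.2]
t14.90 pos[543.9 327.9 141.3] head5.72 tilt0.91 tiltvec[-0.0158 -0.0016] open29.7 F[-0.5  0.2 -0.6] j[20. 23. 86.  0. 71. 14.]
remaining mm [-0.2 -0.3 -0.7] turn -0.01 rows 1
[-0.02, 0.03, 0.07, np.float64(-0.01), 1]
```

Request:
move_arm --pt "0 0 0.1 0 1" --pt "0 0 0 0 1" --pt "0 0 0 0 1" --pt "0 0 0 0 1" --pt "0 0 0 0 1"

```text
time: 15.4
tool_pos: [0.544, 0.328, 0.1414]
ee_rot: [0.999, 0.05, -0.008, 0.0]
wrist_force: [-1.2, -0.5, -1.5]
opening: 0.0287
```

Request:
move_arm --pt "0 0 0 0 1" --pt "0 0 0 0 1" --pt "0 0 0 0 1" --pt "0 0 0 0 1" --pt "0 0 0 0 1"

```text
time: 15.9
tool_pos: [0.544, 0.3279, 0.1413]
ee_rot: [0.999, 0.05, -0.008, 0.0]
wrist_force: [-1.3, -0.1, -0.3]
opening: 0.0296
```

Request:
move_arm --pt "0 0 -0.7 0 1" --pt "0 0 -1.5 0 1" --pt "0 0 -2 0 1" --pt "0 0 -2 0 1" --pt "0 0 -0.5 0 1"

```text
time: 16.4
tool_pos: [0.5449, 0.3279, 0.2119]
ee_rot: [0.999, 0.05, -0.008, 0.001]
wrist_force: [1.1, 0.4, -4.1]
opening: 0.0296
```

```bash
python3 foot.py 690.1 89.9 100 12
```

```text
foot [543.5 327.7 125.8]
t16.40 pos[544.9 327.9 211.9] head5.72 tilt0.94 tiltvec[-0.0164 -0.0019] open29.6 F[ 1.1  0.4 -4.1] j[20. 20. 83.  0. 78. 14.]
remaining mm [ 146.6 -237.8  -25.8] turn -0.01 rows 12
[1.02, 2.09, 0.2, np.float64(-0.0), 1]
[1.02, 2.09, 0.2, np.float64(-0.0), 1]
[1.02, 2.09, 0.2, np.float64(-0.0), 1]
[1.02, 2.09, 0.2, np.float64(-0.0), 1]
[1.02, 2.09, 0.2, np.float64(-0.0), 1]
[1.02, 2.09, 0.2, np.float64(-0.0), 1]
[1.02, 2.09, 0.2, np.float64(-0.0), 1]
[1.02, 2.09, 0.2, np.float64(-0.0), 1]
[1.02, 2.09, 0.2, np.float64(-0.0), 1]
[1.02, 2.09, 0.2, np.float64(-0.0), 1]
[1.02, 2.09, 0.2, np.float64(-0.0), 1]
[1.02, 2.09, 0.2, np.float64(-0.0), 1]
```

Request:
move_arm --pt "0.6 1.2 0 0 1" --pt "1 2.2 0 0 1" --pt "1 2.2 0 0 1" --pt "1 2.2 0 0 1" --pt "1 2.2 0 0 1"

```text
time: 16.9
tool_pos: [0.6022, 0.23, 0.2107]
ee_rot: [0.999, 0.053, -0.008, 0.001]
wrist_force: [0.1, -0.0, -2.1]
opening: 0.0295
```

Request:
move_arm --pt "1 2.2 0 0 1" --pt "1 2.2 0 0 1" --pt "1 2 0 0 1" --pt "1 2 0 0 1" --pt "0.5 1 0 0 1"

```text
time: 17.4
tool_pos: [0.6586, 0.1297, 0.2042]
ee_rot: [0.999, 0.05, -0.011, 0.002]
wrist_force: [-0.9, 0.3, -3.2]
opening: 0.0296
```

```bash
python3 foot.py 690.1 89.9 100 4
```

```text
foot [656.7 129.3 118.1]
t17.40 pos[658.6 129.7 204.2] head5.78 tilt1.30 tiltvec[-0.0222 -0.0048] open29.6 F[-0.9  0.3 -3.2] j[ 1. 25. 77. -0. 79. -5.]
remaining mm [ 33.4 -39.4 -18.1] turn 0.05 rows 4
[0.74, 1.06, 0.44, np.float64(0.01), 1]
[0.74, 1.06, 0.44, np.float64(0.01), 1]
[0.74, 1.06, 0.44, np.float64(0.01), 1]
[0.74, 1.06, 0.44, np.float64(0.01), 1]
```

Request:
move_arm --pt "0.9 1.2 0.2 0 1" --pt "0.9 1.2 0.2 0 1" --pt "0.6 0.8 0.2 0 1" --pt "0.2 0.3 0.2 0 1" --pt "0 0 0.5 0 1"

```text
time: 17.9
tool_pos: [0.6901, 0.0935, 0.1882]
ee_rot: [0.999, 0.05, -0.012, 0.002]
wrist_force: [-0.4, -0.2, -3.4]
opening: 0.0296
```

```bash
python3 foot.py 690.1 89.9 60 3
```

```text
foot [688.   93.1 102.1]
t17.90 pos[690.1  93.5 188.2] head5.69 tilt1.39 tiltvec[-0.0239 -0.0045] open29.6 F[-0.4 -0.2 -3.4] j[-2. 28. 74. -0. 79. -8.]
remaining mm [  2.1  -3.2 -42.1] turn -0.04 rows 3
[0.09, 0.11, 1.4, np.float64(-0.01), 1]
[0.09, 0.11, 1.4, np.float64(-0.01), 1]
[0.09, 0.11, 1.4, np.float64(-0.01), 1]
```

Request:
move_arm --pt "0.1 0.2 1.5 0 1" --pt "0.1 0.1 1.5 0 1" --pt "0 0 0.8 0 1" --pt "0 0 0 0 1" --pt "0 0 0 0 1"

```text
time: 18.4
tool_pos: [0.6888, 0.093, 0.1438]
ee_rot: [0.999, 0.051, -0.015, 0.001]
wrist_force: [-0.6, -0.7, -3.4]
opening: 0.0293
```

```bash
python3 foot.py 690.1 89.9 32 3
```

```text
foot [686.3  92.7  57.7]
t18.40 pos[688.8  93.  143.8] head5.86 tilt1.68 tiltvec[-0.0292 -0.0037] open29.3 F[-0.6 -0.7 -3.4] j[-2. 31. 75. -0. 75. -8.]
remaining mm [  3.8  -2.8 -25.7] turn 0.13 rows 3
[0.14, 0.1, 0.85, np.float64(0.04), 1]
[0.14, 0.1, 0.85, np.float64(0.04), 1]
[0.14, 0.1, 0.85, np.float64(0.04), 1]
```

Request:
move_arm --pt "0.3 0.3 0.2 0.1 1" --pt "0 0 0.4 0 1" --pt "0 0 0.3 0 1" --pt "0 0 0 0 1"

```text
time: 18.8
tool_pos: [0.693, 0.0903, 0.1355]
ee_rot: [0.999, 0.05, -0.013, 0.001]
wrist_force: [-0.3, -0.1, -3.4]
opening: 0.0297
```

```bash
python3 foot.py 690.1 89.9 30 3
```

```text
foot [690.7  90.   49.4]
t18.80 pos[693.   90.3 135.5] head5.78 tilt1.54 tiltvec[-0.0266 -0.0038] open29.7 F[-0.3 -0.1 -3.4] j[-2. 32. 75. -0. 75. -8.]
remaining mm [ -0.6  -0.1 -19.4] turn 0.05 rows 3
[-0.0, 0.0, 0.65, np.float64(0.02), 1]
[-0.0, 0.0, 0.65, np.float64(0.02), 1]
[-0.0, 0.0, 0.65, np.float64(0.02), 1]
```

Request:
move_arm --pt "0 0 1.0 0 1" --pt "0 0 0.7 0 1" --pt "0 0 0.4 0 1" --pt "0 0 0 0 1"

```text
time: 19.2
tool_pos: [0.6923, 0.0902, 0.1126]
ee_rot: [0.999, 0.05, -0.013, 0.001]
wrist_force: [-0.0, -0.0, -2.4]
opening: 0.0293
```

```bash
python3 foot.py 690.1 89.9 15 3
```

```text
foot [690.   89.9  26.6]
t19.20 pos[692.3  90.2 112.6] head5.77 tilt1.54 tiltvec[-0.0266 -0.0038] open29.3 F[-0.  -0.  -2.4] j[-2. 33. 76. -0. 72. -8.]
remaining mm [  0.1   0.  -11.6] turn 0.04 rows 3
[0.01, -0.0, 0.39, np.float64(0.01), 1]
[0.01, -0.0, 0.39, np.float64(0.01), 1]
[0.01, -0.0, 0.39, np.float64(0.01), 1]
```

Request:
move_arm --pt "0 0 0.6 0 1" --pt "0 0 0.6 0 1" --pt "0 0 0.3 0 1" --pt "0 0 0.2 0 1"

```text
time: 19.6
tool_pos: [0.692, 0.0902, 0.0944]
ee_rot: [0.999, 0.05, -0.013, 0.001]
wrist_force: [0.3, -0.4, -2.4]
opening: 0.0294
```

```bash
python3 foot.py 690.1 89.9 5 3
```

```text
foot [689.7  89.9   8.3]
t19.60 pos[692.   90.2  94.4] head5.77 tilt1.52 tiltvec[-0.0262 -0.0038] open29.4 F[ 0.3 -0.4 -2.4] j[-2. 34. 77. -0. 71. -8.]
remaining mm [ 0.4  0.  -3.3] turn 0.04 rows 3
[0.02, 0.0, 0.11, np.float64(0.01), 1]
[0.02, 0.0, 0.11, np.float64(0.01), 1]
[0.02, 0.0, 0.11, np.float64(0.01), 1]
```

Request:
move_arm --pt "0 0 0.2 0 1" --pt "0 0 0.2 0 1" --pt "0 0 0 0 1"

```text
time: 19.9
tool_pos: [0.6923, 0.0903, 0.0919]
ee_rot: [0.999, 0.05, -0.013, 0.001]
wrist_force: [-0.4, 0.0, -3.5]
opening: 0.0293
```

```bash
python3 foot.py 690.1 89.9 5 3
```

```text
foot [690.1  90.    5.8]
t19.90 pos[692.3  90.3  91.9] head5.78 tilt1.47 tiltvec[-0.0253 -0.0038] open29.3 F[-0.4  0.  -3.5] j[-2. 34. 77. -0. 70. -8.]
remaining mm [-0.  -0.1 -0.8] turn 0.05 rows 3
[-0.0, 0.0, 0.03, np.float64(0.02), 1]
[-0.0, 0.0, 0.03, np.float64(0.02), 1]
[-0.0, 0.0, 0.03, np.float64(0.02), 1]
```

Request:
move_arm --pt "0 0 0.1 0 1" --pt "0 0 0 0 0.6" --pt "0 0 0 0 0.4" --pt "0 0 0 0 0.2" --pt "0 0 0 0 0.1"

```text
time: 20.4
tool_pos: [0.6942, 0.0902, 0.093]
ee_rot: [0.999, 0.05, -0.01, 0.001]
wrist_force: [-0.2, 0.6, 0.4]
opening: 0.0757
```

Request:
move_arm --pt "0 0 0 0 0.1" --pt "0 0 -1.0 0 0.1" --pt "0 0 -2 0 0.1" --pt "0 0 -3 0 0.1" --pt "0 0 -3 0 0.1"

```text
time: 20.9
tool_pos: [0.6929, 0.0905, 0.1813]
ee_rot: [0.999, 0.05, -0.016, 0.001]
wrist_force: [0.6, -0.7, 0.4]
opening: 0.0769
```

```bash
python3 plan.py 563.9 89.3 150 -79 0
```

```text
t20.90 pos[692.9  90.5 181.3] head5.77 tilt1.78 tiltvec[-0.0309 -0.0035] open76.9 F[ 0.6 -0.7  0.4] j[-2. 29. 73. -0. 79. -8.]
remaining mm [-129.    -1.2  -31.3] turn 84.77 rows 10
[-1.27, -0.12, 0.35, np.float64(8.48), 0.0]
[-1.28, 0.07, 0.35, np.float64(8.48), 0.0]
[-1.25, 0.26, 0.35, np.float64(8.48), 0.0]
[-1.2, 0.44, 0.35, np.float64(8.48), 0.0]
[-1.12, 0.61, 0.35, np.float64(8.48), 0.0]
[-1.02, 0.77, 0.35, np.float64(8.48), 0.0]
[-0.9, 0.91, 0.35, np.float64(8.48), 0.0]
[-0.75, 1.04, 0.35, np.float64(8.48), 0.0]
[-0.59, 1.14, 0.35, np.float64(8.48), 0.0]
[-0.42, 1.21, 0.35, np.float64(8.48), 0.0]
```

Request:
move_arm --pt "-1.2 -0.1 0 8.5 0" --pt "-1.3 0.1 0 8.5 0" --pt "-1.3 0.3 0 8.5 0" --pt "-1.2 0.4 0 8.5 0" --pt "-1.1 0.6 0 8.5 0"

```text
time: 21.4
tool_pos: [0.6335, 0.0897, 0.1955]
ee_rot: [0.947, -0.321, -0.005, 0.004]
wrist_force: [0.0, 0.6, -0.0]
opening: 0.0852
```

Request:
move_arm --pt "-1.0 0.8 0.2 8.5 0" --pt "-0.9 0.9 0.2 8.5 0" --pt "-0.8 1.0 0.3 8.5 0" --pt "-0.6 1.0 0.3 8.5 0" --pt "-0.2 0.6 0.3 8.0 0"

```text
time: 21.9
tool_pos: [0.5759, 0.0913, 0.1887]
ee_rot: [0.765, -0.644, -0.001, 0.004]
wrist_force: [0.5, 0.2, 0.3]
opening: 0.0855
```

```bash
python3 plan.py 563.9 89.3 80 -78.7 0; python3 - <<'E'
from h import *
o=grab("c"); im=o["side"]
rep("handle",{"side":im},.69,.09,.06,.122,.16)
rep("green",{"side":im},.563,.09,.06,.034,.06)
E
```

```text
t21.90 pos[575.9  91.3 188.7] head-80.15 tilt0.44 tiltvec[-0.0062 -0.0045] open85.5 F[0.5 0.2 0.3] j[-2. 14. 93. -0. 73. 78.]
remaining mm [ -12.    -2.  -108.7] turn -1.45 rows 3
[-0.02, 0.38, 3.63, np.float64(-0.48), 0.0]
[-0.02, 0.38, 3.63, np.float64(-0.48), 0.0]
[-0.02, 0.38, 3.63, np.float64(-0.48), 0.0]
handle  side n99 z130.0 ctr(691.8,88.5) mean(690.3,84.9) L53 W30 yaw-83.6
green   side n218 z40.5 ctr(566.5,88.8) mean(564.3,85.7) L83 W51 yaw12.6
```

View pics/c_side.png

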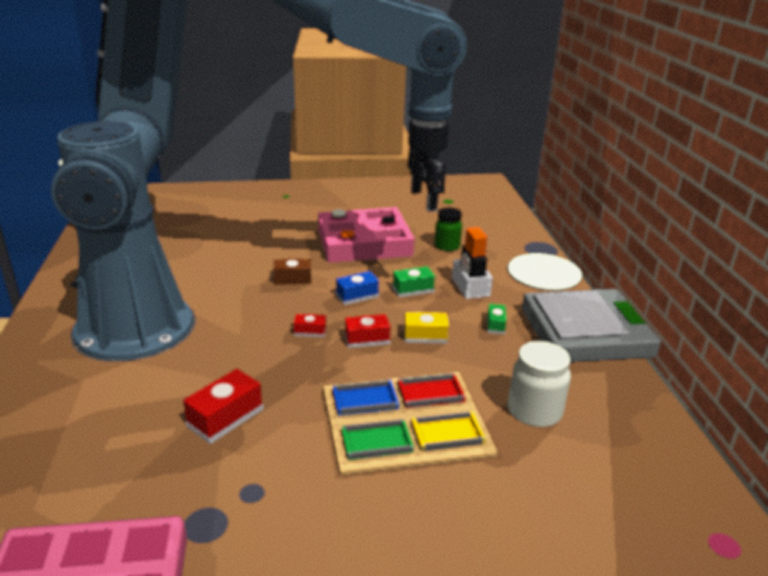

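The side view shows the gauge seated in its holder at (475,265) with its top at z 130 mm, as at the start. All blocks are still where they were. Next is the large green block at (413,280).

Request:
move_arm --pt "0 0.4 2.0 -0.7 0" --pt "0 0.4 3.0 -0.7 0" --pt "0 0.3 3.0 0 0" --pt "0 0 2.0 0 0" --pt "0 0 0.5 0 0"

```text
time: 22.5
tool_pos: [0.5704, 0.0882, 0.0868]
ee_rot: [0.782, -0.624, 0.004, 0.0]
wrist_force: [-0.6, -0.4, -0.2]
opening: 0.0859
```

```bash
python3 plan.py 563.9 89.3 12 -78.7 0
```

```text
t22.50 pos[570.4  88.2  86.8] head-77.15 tilt0.42 tiltvec[ 0.0054 -0.005 ] open85.9 F[-0.6 -0.4 -0.2] j[-3. 20. 98. -0. 61. 74.]
remaining mm [ -6.5   1.1 -74.8] turn 1.55 rows 2
[-0.15, 0.32, 3.74, np.float64(0.77), 0.0]
[-0.14, 0.32, 3.74, np.float64(0.77), 0.0]
```

Request:
move_arm --pt "-0.1 0.5 1.5 0.8 0" --pt "-0.1 0.4 2.0 0.7 0" --pt "0 0.1 1.5 0 0" --pt "0 0 0.7 0 0" --pt "0 0 0 0 0"

```text
time: 23.0
tool_pos: [0.5655, 0.0873, 0.0318]
ee_rot: [0.777, -0.63, 0.006, -0.002]
wrist_force: [0.6, -0.4, 0.3]
opening: 0.0856
```

```bash
python3 plan.py 563.9 89.3 12 -78.7 0
```

```text
t23.00 pos[565.5  87.3  31.8] head-78.04 tilt0.76 tiltvec[ 0.0121 -0.0054] open85.6 F[ 0.6 -0.4  0.3] j[ -3.  24. 100.  -0.  55.  75.]
remaining mm [ -1.6   2.  -19.8] turn 0.66 rows 1
[-0.24, 0.14, 1.98, np.float64(0.66), 0.0]
```

Request:
move_arm --pt "-0.1 0.1 0.8 0.5 0" --pt "-0.1 0 0.8 0 0" --pt "0 0 0.3 0 0.3" --pt "0 0 0 0 0.6" --pt "0 0 0 0 1"

```text
time: 23.5
tool_pos: [0.5668, 0.0893, 0.0137]
ee_rot: [0.774, -0.633, 0.008, -0.003]
wrist_force: [-1.1, 2.5, 4.0]
opening: 0.0441
```

Request:
move_arm --pt "0 0 0 0 1" --pt "0 0 0 0 1" --pt "0 0 0 0 1"

```text
time: 23.8
tool_pos: [0.5669, 0.0893, 0.014]
ee_rot: [0.774, -0.633, 0.008, -0.003]
wrist_force: [0.3, 0.9, -1.2]
opening: 0.0431
```

```bash
python3 plan.py 563.9 89.3 12 -78.7 0
```

```text
t23.80 pos[566.9  89.3  14. ] head-78.48 tilt1.01 tiltvec[ 0.0167 -0.0053] open43.1 F[ 0.3  0.9 -1.2] j[ -3.  26. 100.  -0.  53.  76.]
remaining mm [-3. -0. -2.] turn 0.22 rows 1
[-0.06, 0.3, 0.19, np.float64(0.22), 0.0]
```

Request:
move_arm --pt "0 0 -1 0 1" --pt "0 0 -2 0 1" --pt "0 0 -2.5 0 1" --pt "0 0 -2.5 0 1" --pt "0 0 -2 0 1"

```text
time: 24.3
tool_pos: [0.5613, 0.0898, 0.115]
ee_rot: [0.774, -0.633, 0.004, -0.0]
wrist_force: [0.5, -0.3, -2.7]
opening: 0.0429
```

```bash
python3 plan.py 430.5 -376.2 125 -86.1 1 14
```

```text
t24.30 pos[561.3  89.8 115. ] head-78.49 tilt0.49 tiltvec[ 0.007 -0.005] open42.9 F[ 0.5 -0.3 -2.7] j[-3. 17. 99. -0. 64. 76.]
remaining mm [-130.8 -466.    10. ] turn 7.61 rows 14
[3.08, 1.58, -0.06, np.float64(0.54), 1.0]
[3.09, 1.55, -0.06, np.float64(0.54), 1.0]
[3.11, 1.52, -0.06, np.float64(0.54), 1.0]
[3.12, 1.49, -0.06, np.float64(0.54), 1.0]
[3.13, 1.46, -0.06, np.float64(0.54), 1.0]
[3.15, 1.43, -0.06, np.float64(0.54), 1.0]
[3.16, 1.4, -0.06, np.float64(0.54), 1.0]
[3.17, 1.37, -0.06, np.float64(0.54), 1.0]
[3.19, 1.34, -0.06, np.float64(0.54), 1.0]
[3.2, 1.31, -0.06, np.float64(0.54), 1.0]
[3.21, 1.28, -0.06, np.float64(0.54), 1.0]
[3.22, 1.25, -0.06, np.float64(0.54), 1.0]
[3.24, 1.22, -0.06, np.float64(0.54), 1.0]
[3.25, 1.19, -0.06, np.float64(0.54), 1.0]
```

Request:
move_arm --pt "1.5 0.8 -0.3 0 1" --pt "3 1.5 -0.3 0.6 1" --pt "3 1.5 -0.2 0.6 1" --pt "3 1.5 -0.2 0.6 1" --pt "3.1 1.5 -0.1 0.6 1"

```text
time: 24.8
tool_pos: [0.5223, -0.0569, 0.135]
ee_rot: [0.763, -0.646, 0.009, -0.004]
wrist_force: [-0.5, -0.4, -2.5]
opening: 0.0429
```

Request:
move_arm --pt "3.1 1.4 -0.1 0.6 1" --pt "3.1 1.4 -0.1 0.6 1" --pt "3.2 1.4 -0.1 0.6 1" --pt "3.2 1.3 -0.1 0.6 1" --pt "3.2 1.3 -0.1 0.6 1"

```text
time: 25.3
tool_pos: [0.4746, -0.2292, 0.1443]
ee_rot: [0.746, -0.666, 0.011, -0.005]
wrist_force: [-0.5, 0.0, -0.7]
opening: 0.0427
```

```bash
python3 plan.py 430.5 -376.2 100 -86.1 1
```

```text
t25.30 pos[ 474.6 -229.2  144.3] head-83.58 tilt1.32 tiltvec[ 0.0218 -0.0072] open42.7 F[-0.5  0.  -0.7] j[-39.   9. 104.   1.  65.  44.]
remaining mm [ -44.1 -147.   -44.3] turn 2.52 rows 4
[3.52, 1.53, 1.11, np.float64(0.63), 1.0]
[3.54, 1.49, 1.11, np.float64(0.63), 1.0]
[3.55, 1.45, 1.11, np.float64(0.63), 1.0]
[3.57, 1.41, 1.11, np.float64(0.63), 1.0]
```

Request:
move_arm --pt "3.5 1.4 0.5 0.6 1" --pt "3.5 1.4 0.5 0.6 1" --pt "3.2 1.3 0.5 0.6 1" --pt "1.8 0.6 0.5 0.5 1" --pt "0 0 0.5 0 1"

```text
time: 25.8
tool_pos: [0.4372, -0.3638, 0.124]
ee_rot: [0.73, -0.684, 0.014, -0.004]
wrist_force: [-0.1, 0.3, -1.7]
opening: 0.0429
```

```bash
python3 plan.py 430.5 -376.2 70 -86.1 1
```

```text
t25.80 pos[ 437.2 -363.8  124. ] head-86.27 tilt1.68 tiltvec[ 0.026  -0.0135] open42.9 F[-0.1  0.3 -1.7] j[-52.  15.  99.   1.  64.  34.]
remaining mm [ -6.7 -12.4 -54. ] turn -0.17 rows 2
[0.56, 0.44, 2.7, np.float64(-0.09), 1.0]
[0.56, 0.44, 2.7, np.float64(-0.09), 1.0]
```

Request:
move_arm --pt "0.5 0.4 1.5 -0.2 1" --pt "0.5 0.4 2 0 1" --pt "0.1 0.1 1 0 1" --pt "0 0 0 0 1" --pt "0 0 0 0 1"

```text
time: 26.3
tool_pos: [0.4296, -0.3727, 0.0756]
ee_rot: [0.732, -0.681, 0.012, -0.005]
wrist_force: [-0.4, 0.4, -1.5]
opening: 0.0429
```

```bash
python3 plan.py 430.5 -376.2 40 -86.1 1
```

```text
t26.30 pos[ 429.6 -372.7   75.6] head-85.88 tilt1.52 tiltvec[ 0.0245 -0.0102] open42.9 F[-0.4  0.4 -1.5] j[-53.  19. 101.   1.  59.  32.]
remaining mm [  0.9  -3.5 -35.6] turn 0.22 rows 1
[0.31, 0.02, 3.56, np.float64(0.22), 1.0]
```

Request:
move_arm --pt "0.3 0 1.2 0.2 1" --pt "0.1 0 1.2 0 1" --pt "0 0 0.8 0 1" --pt "0 0 0 0 1" --pt "0 0 0 0 1"

```text
time: 26.8
tool_pos: [0.4322, -0.3768, 0.0421]
ee_rot: [0.731, -0.682, 0.013, -0.005]
wrist_force: [-0.2, -0.3, -1.9]
opening: 0.0431
```

```bash
python3 plan.py 430.5 -376.2 28 -86.1 1
```

```text
t26.80 pos[ 432.2 -376.8   42.1] head-85.97 tilt1.62 tiltvec[ 0.0259 -0.0115] open43.1 F[-0.2 -0.3 -1.9] j[-53.  23. 101.   1.  55.  32.]
remaining mm [ -1.7   0.6 -14.1] turn 0.13 rows 1
[-0.09, 0.2, 1.4, np.float64(0.13), 1.0]
```

Request:
move_arm --pt "-0.1 0.2 0.6 0.1 1" --pt "0 0 0.5 0 1" --pt "0 0 0.3 0 1" --pt "0 0 0 0 1"

```text
time: 27.2
tool_pos: [0.431, -0.3768, 0.0283]
ee_rot: [0.731, -0.682, 0.014, -0.005]
wrist_force: [-0.9, 0.9, 2.0]
opening: 0.0427
```

```bash
python3 plan.py 430.5 -376.2 28 -86.1 1
```

```text
t27.20 pos[ 431.  -376.8   28.3] head-86.09 tilt1.71 tiltvec[ 0.027  -0.0129] open42.7 F[-0.9  0.9  2. ] j[-53.  24. 101.   1.  53.  32.]
remaining mm [-0.5  0.6 -0.3] turn 0.01 rows 1
[-0.06, 0.04, 0.03, np.float64(0.01), 1.0]
```

Request:
move_arm --pt "0 0 0 0 0.4" --pt "0 0 0 0 0.3" --pt "0 0 0 0 0.2" --pt "0 0 -0.5 0 0.2" --pt "0 0 -1.5 0 0.2"

```text
time: 27.7
tool_pos: [0.4301, -0.3762, 0.0482]
ee_rot: [0.731, -0.683, 0.014, -0.005]
wrist_force: [0.4, -0.6, 0.2]
opening: 0.0687
```

Request:
move_arm --pt "0 0 -2.5 0 0.2" --pt "0 0 -3 0 0.1" --pt "-1.5 -1 -2 0 0" --pt "-3.5 -1 0 0 0" --pt "-4 -1 0 0 0"

```text
time: 28.2
tool_pos: [0.4539, -0.2885, 0.1347]
ee_rot: [0.728, -0.685, 0.02, -0.004]
wrist_force: [-0.2, 0.7, 0.0]
opening: 0.0856
```

```bash
python3 - <<'E'
from h import *
from plan import plan
o=grab("d")
t=o["top"]["pixels"][100:300,130:450]
cv2.imwrite("pics/d_c.png",cv2.cvtColor(cv2.resize(t,(800,500),interpolation=cv2.INTER_CUBIC),cv2.COLOR_RGB2BGR))
plan(443,73.3,130,-70.7,0)
rep("greenT",o,.4275,-.3764,.07,.046,.07)
for nm,x,y in [("red",.444,-.087),("yellow",.556,-.086),("blue",.44,.075)]: rep(nm,o,x,y,.06,.034,.06)
E
```

```text
t28.30 pos[ 454.1 -284.4  134. ] head-86.19 tilt2.19 tiltvec[ 0.0331 -0.019 ] open85.4 F[-0.2 -0.9 -0.5] j[-45.  10. 104.   1.  63.  41.]
remaining mm [-11.1 357.7  -4. ] turn -15.49 rows 8
[-4.47, -0.16, -0.04, np.float64(-1.94), 0]
[-4.46, -0.31, -0.04, np.float64(-1.94), 0]
[-4.45, -0.46, -0.04, np.float64(-1.94), 0]
[-4.43, -0.61, -0.04, np.float64(-1.94), 0]
[-4.41, -0.76, -0.04, np.float64(-1.94), 0]
[-4.38, -0.91, -0.04, np.float64(-1.94), 0]
[-4.35, -1.06, -0.04, np.float64(-1.94), 0]
[-4.31, -1.2, -0.04, np.float64(-1.94), 0]
greenT  top  n168 z54.6 ctr(421.2,-390.1) mean(418.7,-386.3) L60 W30 yaw44.6
greenT  side n568 z54.5 ctr(429.8,-378.3) mean(429.1,-382.1) L80 W47 yaw2.6
red     top  n516 z40.3 ctr(444.7,-86.8) mean(443.9,-86.9) L80 W44 yaw2.9
red     side n264 z40.6 ctr(444.2,-87.3) mean(441.1,-91.3) L75 W49 yaw3.7
yellow  top  n495 z40.3 ctr(556.8,-86.3) mean(555.8,-86.2) L81 W44 yaw-7.4
yellow  side n273 z40.6 ctr(560.7,-86.1) mean(559.8,-89.6) L74 W51 yaw-10.8
blue    top  n513 z40.1 ctr(441.4,73.8) mean(440.9,73.5) L80 W44 yaw19.3
blue    side n199 z40.5 ctr(439.1,72.6) mean(437.7,69.1) L71 W49 yaw20.3
```

View pics/d_c.png

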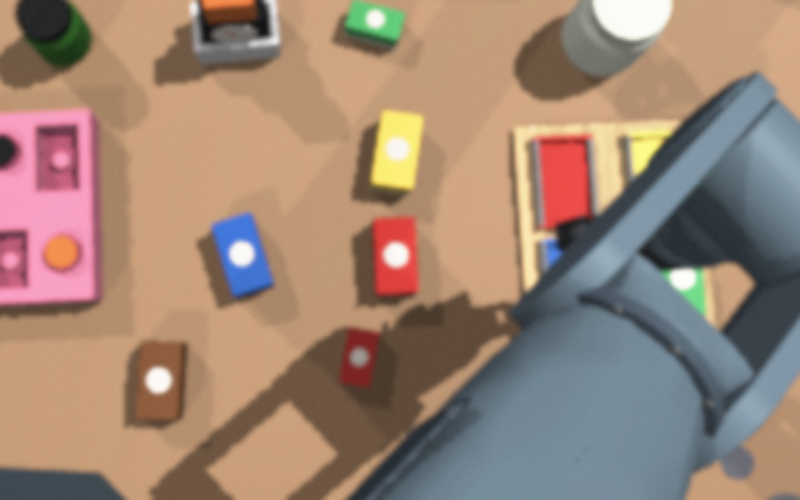

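View pics/d_side.png

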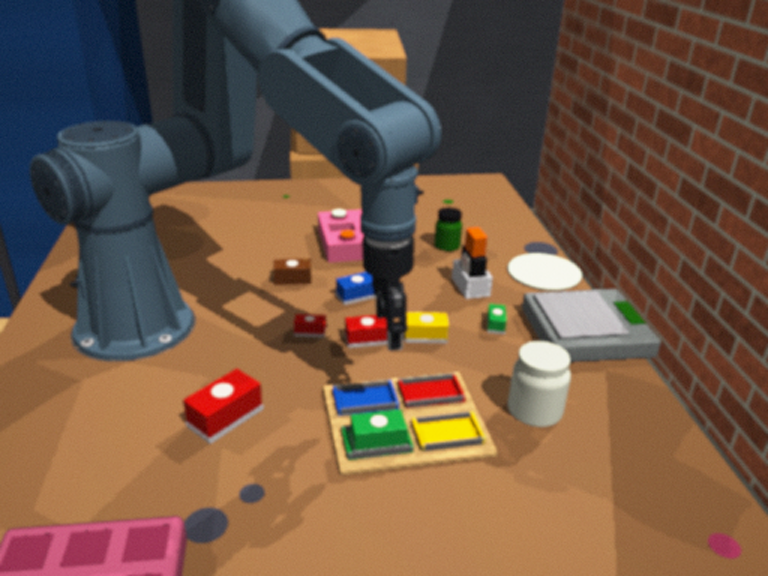

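Green is seated: side px (379,428), top at z 54.5 against 54 expected. Blue, red and yellow are unmoved. Next is blue.

Request:
move_arm --pt "-2.5 -0.1 0 -1 0" --pt "-4.4 -0.2 0 -2 0" --pt "-4.4 -0.3 0 -2 0" --pt "-4.4 -0.4 0 -2 0" --pt "-4.4 -0.6 0 -2 0"

```text
time: 28.8
tool_pos: [0.4467, -0.0844, 0.1357]
ee_rot: [0.781, -0.624, 0.025, -0.002]
wrist_force: [1.0, 1.5, -0.9]
opening: 0.0852
```

```bash
python3 plan.py 443 73.3 130 -70.7 0
```

```text
t28.80 pos[446.7 -84.4 135.7] head-77.23 tilt2.92 tiltvec[ 0.0424 -0.0281] open85.2 F[ 1.   1.5 -0.9] j[-25.  -1. 116.  -0.  62.  52.]
remaining mm [ -3.7 157.7  -5.7] turn -6.53 rows 4
[-3.87, -0.78, 0.03, np.float64(-1.63), 0.0]
[-3.84, -0.89, 0.03, np.float64(-1.63), 0.0]
[-3.82, -1.0, 0.03, np.float64(-1.63), 0.0]
[-3.79, -1.11, 0.03, np.float64(-1.63), 0.0]
```

Request:
move_arm --pt "-3.5 -0.8 0 -1.5 0" --pt "-3.5 -0.8 0 -1.5 0" --pt "-3.0 -0.8 0 -1.5 0" --pt "-1.5 -0.4 0 -1 0" --pt "0 0 0 0 0"

```text
time: 29.3
tool_pos: [0.4451, 0.0409, 0.1375]
ee_rot: [0.813, -0.581, 0.029, -0.003]
wrist_force: [-0.6, -0.5, -0.3]
opening: 0.0855
```

```bash
python3 plan.py 443 73.3 80 -70.7 0
```

```text
t29.30 pos[445.1  40.9 137.5] head-71.17 tilt3.32 tiltvec[ 0.05   -0.0294] open85.5 F[-0.6 -0.5 -0.3] j[ -9.  -2. 117.  -1.  62.  63.]
remaining mm [ -2.1  32.4 -57.5] turn -0.47 rows 2
[-1.69, -0.32, 2.82, np.float64(-0.23), 0.0]
[-1.69, -0.33, 2.82, np.float64(-0.23), 0.0]
```

Request:
move_arm --pt "0 0 0 0 0" --pt "0 0 0 0 0" --pt "0 0 0 0 0"

```text
time: 29.6
tool_pos: [0.4463, 0.0388, 0.1391]
ee_rot: [0.813, -0.582, 0.03, -0.003]
wrist_force: [0.4, 0.6, -0.1]
opening: 0.0853
```

```bash
python3 plan.py 443 73.3 80 -70.7 0
```

```text
t29.60 pos[446.3  38.8 139.1] head-71.26 tilt3.49 tiltvec[ 0.0524 -0.0308] open85.3 F[ 0.4  0.6 -0.1] j[ -9.  -2. 117.  -1.  62.  62.]
remaining mm [ -3.3  34.5 -59.1] turn -0.56 rows 2
[-1.82, -0.28, 2.89, np.float64(-0.28), 0.0]
[-1.82, -0.29, 2.89, np.float64(-0.28), 0.0]
```

Request:
move_arm --pt "-0.9 -0.2 -5 -0.3 0" --pt "-0.9 -0.2 -5 -0.3 0" --pt "0 0 0 0 0" --pt "0 0 0 0 0" --pt "0 0 0 0 0"

```text
time: 30.1
tool_pos: [0.4387, 0.0563, 0.2393]
ee_rot: [0.813, -0.581, 0.029, -0.001]
wrist_force: [-0.6, -0.5, 0.2]
opening: 0.0856
```

```bash
python3 plan.py 443 73.3 80 -70.7 0
```

```text
t30.10 pos[438.7  56.3 239.3] head-71.12 tilt3.32 tiltvec[ 0.0487 -0.0312] open85.6 F[-0.6 -0.5  0.2] j[ -7. -10. 111.  -1.  75.  64.]
remaining mm [   4.3   17.  -159.3] turn -0.42 rows 4
[-0.55, -0.1, 3.97, np.float64(-0.11), 0.0]
[-0.55, -0.1, 3.97, np.float64(-0.11), 0.0]
[-0.55, -0.1, 3.97, np.float64(-0.11), 0.0]
[-0.55, -0.1, 3.97, np.float64(-0.11), 0.0]
```

Request:
move_arm --pt "0 0 1 0 0" --pt "0 0 1 0 0" --pt "0 0 1 0 0" --pt "0 0 1 0 0" --pt "0 0 1 0 0"

```text
time: 30.6
tool_pos: [0.4388, 0.0537, 0.1811]
ee_rot: [0.813, -0.582, 0.026, 0.0]
wrist_force: [-0.4, 0.5, -0.3]
opening: 0.0853
```

Request:
move_arm --pt "0 0 1 0 0" --pt "0 0 1 0 0" --pt "0 0 1 0 0" --pt "0 0 0 0 0" --pt "0 0 0 0 0"

```text
time: 31.1
tool_pos: [0.4384, 0.0529, 0.1455]
ee_rot: [0.813, -0.582, 0.023, 0.002]
wrist_force: [-0.1, -0.3, -0.1]
opening: 0.0856
```

```bash
python3 plan.py 443 73.3 80 -70.7 0
```

```text
t31.10 pos[438.4  52.9 145.5] head-71.22 tilt2.68 tiltvec[ 0.036  -0.0298] open85.6 F[-0.1 -0.3 -0.1] j[ -8.  -3. 117.  -2.  64.  64.]
remaining mm [  4.6  20.4 -65.5] turn -0.52 rows 2
[-1.02, -0.47, 3.25, np.float64(-0.26), 0.0]
[-1.02, -0.47, 3.25, np.float64(-0.26), 0.0]
```

Request:
move_arm --pt "-0.6 -0.3 1 -0.3 0" --pt "-0.6 -0.3 1 -0.2 0" --pt "-0.6 -0.2 1 0 0" --pt "-0.4 -0.1 1 0 0" --pt "0 0 1 0 0"

```text
time: 31.6
tool_pos: [0.4438, 0.0774, 0.0932]
ee_rot: [0.816, -0.578, 0.026, 0.0]
wrist_force: [0.1, 0.7, -0.8]
opening: 0.0856
```

```bash
python3 plan.py 443 73.3 60 -70.7 0
```

```text
t31.60 pos[443.8  77.4  93.2] head-70.66 tilt2.93 tiltvec[ 0.0414 -0.0301] open85.6 F[ 0.1  0.7 -0.8] j[ -4.   4. 118.  -2.  56.  67.]
remaining mm [ -0.8  -4.1 -33.2] turn 0.04 rows 1
[0.23, 0.31, 3.32, np.float64(0.04), 0.0]
```

Request:
move_arm --pt "0.2 0.3 1.5 0 0" --pt "0.1 0.1 1.5 0 0" --pt "0 0 1 0 0" --pt "0 0 0.5 0 0" --pt "0 0 0 0 0"

```text
time: 32.1
tool_pos: [0.441, 0.0725, 0.0426]
ee_rot: [0.816, -0.577, 0.024, 0.002]
wrist_force: [-0.0, 0.4, -0.1]
opening: 0.0853
```

```bash
python3 plan.py 443.8 72.7 13 -70.7 0
```

```text
t32.10 pos[441.   72.5  42.6] head-70.56 tilt2.73 tiltvec[ 0.037  -0.0299] open85.3 F[-0.   0.4 -0.1] j[ -5.   9. 119.  -2.  50.  67.]
remaining mm [  2.8   0.2 -29.6] turn 0.14 rows 1
[-0.05, -0.2, 2.96, np.float64(0.14), 0.0]
```

Request:
move_arm --pt "0 -0.2 1 0.1 0" --pt "0 -0.1 1 0 0" --pt "0 0 0.7 0 0" --pt "0 0 0 0 0"

```text
time: 32.5
tool_pos: [0.4466, 0.0727, 0.0145]
ee_rot: [0.816, -0.578, 0.025, 0.001]
wrist_force: [0.4, 0.3, -1.3]
opening: 0.0858
```

```bash
python3 plan.py 443.8 72.7 13 -70.7 0
```

```text
t32.50 pos[446.6  72.7  14.5] head-70.66 tilt2.86 tiltvec[ 0.0397 -0.0301] open85.8 F[ 0.4  0.3 -1.3] j[ -5.  13. 119.  -2.  46.  67.]
remaining mm [-2.8  0.  -1.5] turn 0.04 rows 1
[-0.1, 0.27, 0.14, np.float64(0.04), 0.0]
```

Request:
move_arm --pt "-0.1 0.3 0.1 0 0.2" --pt "0 0 0 0 0.5" --pt "0 0 0 0 1" --pt "0 0 0 0 1" --pt "0 0 0 0 1"

```text
time: 33.0
tool_pos: [0.4436, 0.0727, 0.014]
ee_rot: [0.816, -0.578, 0.025, 0.0]
wrist_force: [0.0, 0.2, -3.0]
opening: 0.0432
```

Request:
move_arm --pt "0 0 0 0 1" --pt "0 0 0 0 1"

```text
time: 33.2
tool_pos: [0.4433, 0.0727, 0.0139]
ee_rot: [0.816, -0.578, 0.025, 0.001]
wrist_force: [0.1, -0.3, -1.9]
opening: 0.0429
```

```bash
python3 plan.py 443.8 72.7 13 -70.7 0
```

```text
t33.20 pos[443.3  72.7  13.9] head-70.66 tilt2.89 tiltvec[ 0.0404 -0.0301] open42.9 F[ 0.1 -0.3 -1.9] j[ -5.  13. 119.  -2.  45.  67.]
remaining mm [ 0.5 -0.  -0.9] turn 0.04 rows 1
[0.02, -0.05, 0.09, np.float64(0.04), 0.0]
```

Request:
move_arm --pt "0 0 -1 0 1" --pt "0 0 -2.5 0 1" --pt "0 0 -3 0 1" --pt "0 0 -3 0 1" --pt "0.5 0 -2 0 1"

```text
time: 33.7
tool_pos: [0.436, 0.0721, 0.1311]
ee_rot: [0.816, -0.578, 0.021, 0.003]
wrist_force: [0.8, 0.4, -1.8]
opening: 0.0436
```

```bash
python3 plan.py 421 -276.6 130 -86.1 1 12
```

```text
t33.70 pos[436.   72.1 131.1] head-70.63 tilt2.41 tiltvec[ 0.0304 -0.029 ] open43.6 F[ 0.8  0.4 -1.8] j[ -5.  -1. 117.  -2.  62.  66.]
remaining mm [ -15.  -348.7   -1.1] turn 15.47 rows 12
[2.7, 1.08, 0.09, np.float64(1.29), 1.0]
[2.72, 1.02, 0.09, np.float64(1.29), 1.0]
[2.74, 0.96, 0.09, np.float64(1.29), 1.0]
[2.76, 0.9, 0.09, np.float64(1.29), 1.0]
[2.78, 0.84, 0.09, np.float64(1.29), 1.0]
[2.8, 0.77, 0.09, np.float64(1.29), 1.0]
[2.82, 0.71, 0.09, np.float64(1.29), 1.0]
[2.83, 0.65, 0.09, np.float64(1.29), 1.0]
[2.85, 0.58, 0.09, np.float64(1.29), 1.0]
[2.86, 0.52, 0.09, np.float64(1.29), 1.0]
[2.87, 0.45, 0.09, np.float64(1.29), 1.0]
[2.88, 0.39, 0.09, np.float64(1.29), 1.0]
```

Request:
move_arm --pt "2 0.8 0 1 1" --pt "2.7 1 0 1.4 1" --pt "2.7 1 0 1.4 1" --pt "2.7 0.9 0 1.4 1" --pt "2.8 0.9 0 1.4 1"

```text
time: 34.2
tool_pos: [0.4317, -0.0662, 0.143]
ee_rot: [0.782, -0.622, 0.026, -0.001]
wrist_force: [0.5, -0.1, -2.1]
opening: 0.0433
```

Request:
move_arm --pt "2.8 0.8 0 1.4 1" --pt "2.8 0.7 0 1.4 1" --pt "2.8 0.7 0 1.4 1" --pt "2.8 0.6 0 1.4 1" --pt "2.8 0.5 0 1.4 1"

```text
time: 34.7
tool_pos: [0.4218, -0.2153, 0.1505]
ee_rot: [0.741, -0.671, 0.027, -0.003]
wrist_force: [0.6, -0.7, -1.8]
opening: 0.0435
```

```bash
python3 plan.py 421 -276.6 120 -86.1 1 
```

```text
t34.70 pos[ 421.8 -215.3  150.5] head-84.35 tilt3.12 tiltvec[ 0.0446 -0.0311] open43.5 F[ 0.6 -0.7 -1.8] j[-42.   0. 113.   0.  64.  42.]
remaining mm [ -0.8 -61.3 -30.5] turn 1.75 rows 2
[2.99, 0.41, 1.61, np.float64(0.87), 1.0]
[3.0, 0.36, 1.61, np.float64(0.87), 1.0]
```

Request:
move_arm --pt "2.4 0.4 0.7 0.9 1" --pt "2.2 0.3 0.7 0.9 1" --pt "1.2 0.2 1 0 1" --pt "0.2 0 1 0 1" --pt "0 0 1 0 1"

```text
time: 35.2
tool_pos: [0.4199, -0.2834, 0.1103]
ee_rot: [0.729, -0.684, 0.03, -0.004]
wrist_force: [0.3, 0.4, -2.0]
opening: 0.0433
```

```bash
python3 plan.py 421 -276.6 75 -86.1 1 
```

```text
t35.20 pos[ 419.9 -283.4  110.3] head-86.47 tilt3.44 tiltvec[ 0.0483 -0.0354] open43.3 F[ 0.3  0.4 -2. ] j[-48.   8. 110.   1.  58.  38.]
remaining mm [  1.1   6.8 -35.3] turn -0.37 rows 1
[-0.81, 0.01, 3.51, np.float64(-0.37), 1.0]
```

Request:
move_arm --pt "-0.5 0 1 -0.4 1" --pt "-0.3 0 1.2 0 1" --pt "0 0 1.2 0 1" --pt "0 0 0.8 0 1" --pt "0 0 0 0 1"

```text
time: 35.7
tool_pos: [0.4203, -0.2705, 0.0614]
ee_rot: [0.733, -0.68, 0.026, -0.004]
wrist_force: [0.3, -0.3, -2.5]
opening: 0.043
```

```bash
python3 plan.py 421.3 -276.8 45 -86.1 1 
```

```text
t35.70 pos[ 420.3 -270.5   61.4] head-85.76 tilt3.04 tiltvec[ 0.0441 -0.0296] open43.0 F[ 0.3 -0.3 -2.5] j[-47.  12. 112.   1.  53.  38.]
remaining mm [  1.   -6.3 -16.4] turn 0.34 rows 1
[0.58, 0.01, 1.67, np.float64(0.34), 1.0]
```

Request:
move_arm --pt "0.4 0 0.5 0.3 1" --pt "0.2 0 0.5 0 1" --pt "0 0 0.4 0 1" --pt "0 0 0 0 1"

```text
time: 36.1
tool_pos: [0.4222, -0.2783, 0.0471]
ee_rot: [0.731, -0.682, 0.027, -0.004]
wrist_force: [-0.2, -0.4, -2.0]
opening: 0.0433
```

```bash
python3 plan.py 421.3 -276.8 28 -86.1 1 
```

```text
t36.10 pos[ 422.2 -278.3   47.1] head-86.08 tilt3.14 tiltvec[ 0.0452 -0.0309] open43.3 F[-0.2 -0.4 -2. ] j[-47.  14. 112.   1.  51.  38.]
remaining mm [ -0.9   1.5 -19.1] turn 0.02 rows 1
[-0.22, 0.16, 1.9, np.float64(0.02), 1.0]
```

Request:
move_arm --pt "-0.2 0.2 0.7 0 1" --pt "0 0 0.6 0 1" --pt "0 0 0.4 0 1" --pt "0 0 0 0 1"

```text
time: 36.5
tool_pos: [0.4208, -0.2772, 0.0289]
ee_rot: [0.731, -0.682, 0.028, -0.004]
wrist_force: [-0.9, -0.1, -2.5]
opening: 0.0429
```

```bash
python3 plan.py 421.3 -276.8 28 -86.1 1 
```

```text
t36.50 pos[ 420.8 -277.2   28.9] head-86.11 tilt3.19 tiltvec[ 0.0458 -0.0315] open42.9 F[-0.9 -0.1 -2.5] j[-47.  16. 112.   1.  48.  38.]
remaining mm [ 0.5  0.4 -0.9] turn -0.01 rows 1
[-0.04, -0.05, 0.09, np.float64(-0.01), 1.0]
```

Request:
move_arm --pt "0 0 0.1 0 1" --pt "0 0 0 0 0.4" --pt "0 0 0 0 0.3" --pt "0 0 0 0 0.2" --pt "0 0 -0.7 0 0.2"

```text
time: 37.0
tool_pos: [0.4213, -0.2777, 0.0357]
ee_rot: [0.731, -0.682, 0.028, -0.004]
wrist_force: [-0.7, -0.9, -0.7]
opening: 0.0686
```

Request:
move_arm --pt "0 0 -3 0 0.2" --pt "0 0 -5 0 0.1" --pt "0 0 -5 0 0" --pt "-2 -0.3 -3 0 0" --pt "-3.5 -0.5 0 0 0"

```text
time: 37.5
tool_pos: [0.4179, -0.2189, 0.2037]
ee_rot: [0.729, -0.684, 0.03, -0.004]
wrist_force: [0.8, 1.0, -0.1]
opening: 0.0855
```

```bash
python3 - <<'E'
from h import *
from plan import plan
o=grab("e")
plan(445.5,-86.3,130,-86.5,0)
for nm,x,y in [("green",.4275,-.3764),("blue",.4207,-.2766)]: rep(nm,o,x,y,.055,.046,.07)
for nm,x,y in [("red",.444,-.087),("yellow",.556,-.086)]: rep(nm,o,x,y,.06,.034,.06)
E
```

```text
t37.60 pos[ 416.4 -214.   200. ] head-86.10 tilt3.07 tiltvec[ 0.0449 -0.0291] open85.4 F[ 0.2 -1.4 -0.5] j[-42.  -4. 111.   1.  70.  44.]
remaining mm [ 29.1 127.7 -70. ] turn 0.4 rows 4
[-3.19, -0.87, 1.69, np.float64(0.1), 0]
[-3.19, -0.87, 1.69, np.float64(0.1), 0]
[-3.19, -0.86, 1.69, np.float64(0.1), 0]
[-3.2, -0.85, 1.69, np.float64(0.1), 0]
green top None
green   side n566 z54.3 ctr(429.6,-378.3) mean(429.0,-382.1) L80 W48 yaw3.5
blue    top  n104 z54.3 ctr(394.3,-280.3) mean(388.6,-275.2) L45 W26 yaw-89.2
blue    side n459 z54.4 ctr(422.2,-278.6) mean(421.4,-282.6) L80 W48 yaw4.0
red     top  n516 z40.2 ctr(444.5,-86.6) mean(444.0,-86.7) L80 W44 yaw4.0
red     side n302 z40.5 ctr(446.2,-86.3) mean(446.0,-89.9) L81 W51 yaw3.2
yellow  top  n497 z40.3 ctr(556.4,-86.2) mean(555.7,-86.2) L81 W44 yaw-7.1
yellow  side n289 z40.4 ctr(559.1,-86.6) mean(558.4,-88.7) L80 W49 yaw-3.4
```

View pics/e_side.png

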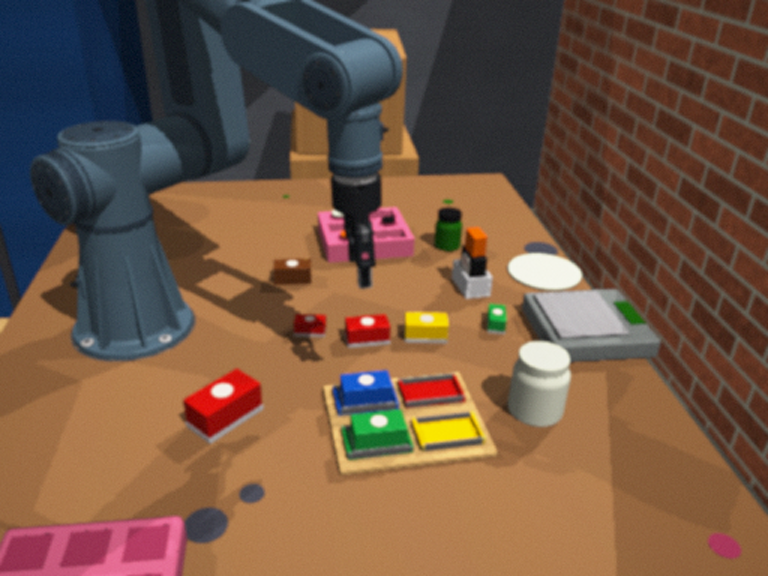

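Blue is seated: side px (367,390), top at z 54.4. Now the middle-sized red block.

Request:
move_arm --pt "-3 -0.8 1 0 0" --pt "-3 -0.8 1 0 0" --pt "-3 -0.9 1 0.2 0" --pt "-2 -0.5 1 0.2 0" --pt "-0.5 0 1 0 0"

```text
time: 38.1
tool_pos: [0.4427, -0.0979, 0.1491]
ee_rot: [0.728, -0.685, 0.03, -0.005]
wrist_force: [-0.3, -1.3, -0.7]
opening: 0.0853
```

```bash
python3 plan.py 446.3 -86.9 80 -86.5 0
```

```text
t38.10 pos[442.7 -97.9 149.1] head-86.57 tilt3.51 tiltvec[ 0.0504 -0.0347] open85.3 F[-0.3 -1.3 -0.7] j[-27.  -2. 116.  -1.  63.  60.]
remaining mm [  3.6  11.  -69.1] turn -0.07 rows 2
[-0.67, -0.05, 3.44, np.float64(-0.04), 0.0]
[-0.67, -0.05, 3.44, np.float64(-0.04), 0.0]
```

Request:
move_arm --pt "-0.6 0 1 0 0" --pt "-0.4 0 1 0 0" --pt "-0.1 0 1 0 0" --pt "0 0 1 0 0" --pt "0 0 1 0 0"

```text
time: 38.6
tool_pos: [0.4443, -0.0904, 0.0949]
ee_rot: [0.728, -0.685, 0.031, -0.004]
wrist_force: [-0.3, -0.2, 0.4]
opening: 0.0852
```

```bash
python3 plan.py 446.3 -86.9 80 -86.5 0
```

```text
t38.60 pos[444.3 -90.4  94.9] head-86.61 tilt3.53 tiltvec[ 0.05   -0.0359] open85.2 F[-0.3 -0.2  0.4] j[-26.   3. 118.  -1.  56.  61.]
remaining mm [  2.    3.5 -14.9] turn -0.11 rows 1
[-0.4, -0.15, 1.49, np.float64(-0.11), 0.0]
```

Request:
move_arm --pt "-0.3 -0.1 1.5 -0.1 0" --pt "-0.1 0 1.5 0 0" --pt "0 0 1.5 0 0" --pt "0 0 0.8 0 0" --pt "0 0 0 0 0"

```text
time: 39.1
tool_pos: [0.447, -0.0904, 0.0366]
ee_rot: [0.727, -0.686, 0.03, -0.003]
wrist_force: [0.6, -0.6, -0.3]
opening: 0.0854
```

```bash
python3 plan.py 446.4 -87 13.5 -86.5 0
```

```text
t39.10 pos[447.  -90.4  36.6] head-86.71 tilt3.41 tiltvec[ 0.0477 -0.0356] open85.4 F[ 0.6 -0.6 -0.3] j[-26.  10. 119.  -1.  48.  61.]
remaining mm [ -0.6   3.4 -23.1] turn -0.21 rows 1
[-0.44, 0.15, 2.29, np.float64(-0.21), 0.0]
```

Request:
move_arm --pt "-0.4 0.1 1 -0.2 0" --pt "0 0 0.8 0 0" --pt "0 0 0.4 0 0" --pt "0 0 0 0 0"

```text
time: 39.5
tool_pos: [0.4477, -0.0878, 0.0135]
ee_rot: [0.728, -0.685, 0.031, -0.004]
wrist_force: [-0.5, 0.6, 0.2]
opening: 0.0848
```

```bash
python3 plan.py 446.4 -87 13.5 -86.5 0
```

```text
t39.50 pos[447.7 -87.8  13.5] head-86.52 tilt3.53 tiltvec[ 0.0495 -0.0365] open84.8 F[-0.5  0.6  0.2] j[-26.  13. 119.  -1.  44.  62.]
remaining mm [-1.3  0.8  0. ] turn -0.02 rows 1
[-0.08, 0.13, -0.01, np.float64(-0.02), 0.0]
```

Request:
move_arm --pt "-0.1 0.1 0 0 0.2" --pt "0 0 0 0 0.5" --pt "0 0 0 0 1" --pt "0 0 0 0 1" --pt "0 0 0 0 1"

```text
time: 40.0
tool_pos: [0.4475, -0.087, 0.0147]
ee_rot: [0.728, -0.685, 0.032, -0.004]
wrist_force: [-0.2, -0.1, -2.3]
opening: 0.0428
```

Request:
move_arm --pt "0 0 0 0 1" --pt "0 0 0 0 1"

```text
time: 40.2
tool_pos: [0.4473, -0.0869, 0.0146]
ee_rot: [0.728, -0.685, 0.031, -0.004]
wrist_force: [0.7, -1.1, -0.7]
opening: 0.0426
```

```bash
python3 plan.py 446.4 -87 13.5 -86.5 0
```

```text
t40.20 pos[447.3 -86.9  14.6] head-86.51 tilt3.63 tiltvec[ 0.0513 -0.0372] open42.6 F[ 0.7 -1.1 -0.7] j[-25.  13. 119.  -1.  44.  62.]
remaining mm [-0.9 -0.1 -1.1] turn -0.01 rows 1
[0.0, 0.1, 0.1, np.float64(-0.01), 0.0]
```

Request:
move_arm --pt "0 0 -1 0 1" --pt "0 0 -2.5 0 1" --pt "0 0 -3 0 1" --pt "0 0 -3 0 1" --pt "0.5 0 -1.5 0 1"

```text
time: 40.7
tool_pos: [0.4385, -0.0859, 0.127]
ee_rot: [0.728, -0.685, 0.027, -0.003]
wrist_force: [1.2, -0.4, -1.9]
opening: 0.0431
```

```bash
python3 plan.py 534.3 -269.6 125 -86.1 1 7
```

```text
t40.70 pos[438.5 -85.9 127. ] head-86.48 tilt3.13 tiltvec[ 0.0433 -0.0332] open43.1 F[ 1.2 -0.4 -1.9] j[-26.  -1. 117.  -1.  60.  61.]
remaining mm [  95.8 -183.7   -2. ] turn -0.38 rows 7
[2.7, -1.2, 0.17, np.float64(-0.05), 1.0]
[2.7, -1.2, 0.17, np.float64(-0.05), 1.0]
[2.7, -1.19, 0.17, np.float64(-0.05), 1.0]
[2.7, -1.19, 0.17, np.float64(-0.05), 1.0]
[2.71, -1.19, 0.17, np.float64(-0.05), 1.0]
[2.71, -1.19, 0.17, np.float64(-0.05), 1.0]
[2.71, -1.18, 0.17, np.float64(-0.05), 1.0]
```

Request:
move_arm --pt "1.5 -0.8 0 0 1" --pt "2.7 -1.2 0.1 0 1" --pt "2.7 -1.2 0.1 -0.1 1" --pt "2.7 -1.2 0.1 -0.1 1" --pt "2.7 -1.2 0.1 -0.1 1"

```text
time: 41.2
tool_pos: [0.5054, -0.2095, 0.1323]
ee_rot: [0.732, -0.681, 0.03, -0.004]
wrist_force: [0.4, 0.5, -1.7]
opening: 0.0434
```

```bash
python3 plan.py 534.3 -269.6 110 -86.1 1
```

```text
t41.20 pos[ 505.4 -209.5  132.3] head-85.96 tilt3.41 tiltvec[ 0.048 -0.035] open43.4 F[ 0.4  0.5 -1.7] j[-35.  11. 104.  -0.  62.  51.]
remaining mm [ 28.9 -60.1 -22.3] turn 0.14 rows 2
[3.06, -1.17, 1.29, np.float64(0.07), 1.0]
[3.05, -1.18, 1.29, np.float64(0.07), 1.0]
```

Request:
move_arm --pt "2.4 -1.1 0.6 0.1 1" --pt "2 -0.9 0.8 0 1" --pt "1 -0.4 1 0 1" --pt "0 0 1 0 1" --pt "0 0 0.8 0 1"

```text
time: 41.7
tool_pos: [0.5374, -0.2734, 0.0887]
ee_rot: [0.729, -0.684, 0.03, -0.003]
wrist_force: [0.1, 0.5, -3.1]
opening: 0.0431
```

```bash
python3 plan.py 534.3 -269.6 60 -86.1 1
```

```text
t41.70 pos[ 537.4 -273.4   88.7] head-86.37 tilt3.44 tiltvec[ 0.0477 -0.0363] open43.1 F[ 0.1  0.5 -3.1] j[-38.  21.  97.   0.  59.  48.]
remaining mm [ -3.1   3.8 -28.7] turn -0.27 rows 1
[-0.51, 0.42, 2.83, np.float64(-0.27), 1.0]
```

Request:
move_arm --pt "-0.4 0.4 1 -0.3 1" --pt "-0.1 0 1 0 1" --pt "0 0 0.8 0 1" --pt "0 0 0.5 0 1" --pt "0 0 0 0 1"

```text
time: 42.2
tool_pos: [0.5319, -0.2659, 0.0496]
ee_rot: [0.732, -0.681, 0.027, -0.003]
wrist_force: [-0.1, 0.6, -1.9]
opening: 0.0428
```

```bash
python3 plan.py 534.3 -269.6 28.6 -86.1 1
```

```text
t42.20 pos[ 531.9 -265.9   49.6] head-85.92 tilt3.08 tiltvec[ 0.043  -0.0323] open42.8 F[-0.1  0.6 -1.9] j[-38.  24.  99.   0.  55.  48.]
remaining mm [  2.4  -3.7 -21. ] turn 0.18 rows 1
[0.31, -0.12, 2.12, np.float64(0.18), 1.0]
```

Request:
move_arm --pt "0.3 -0.1 0.4 0.2 1" --pt "0.1 -0.1 0.4 0 1" --pt "0 0 0.2 0 1" --pt "0 0 0 0 1"

```text
time: 42.6
tool_pos: [0.5361, -0.271, 0.0405]
ee_rot: [0.731, -0.682, 0.028, -0.003]
wrist_force: [0.7, 0.4, -1.8]
opening: 0.0429
```

```bash
python3 plan.py 534.3 -269.6 28.6 -86.1 1
```

```text
t42.60 pos[ 536.1 -271.    40.5] head-86.12 tilt3.25 tiltvec[ 0.0453 -0.034 ] open42.9 F[ 0.7  0.4 -1.8] j[-38.  25.  98.   0.  54.  48.]
remaining mm [ -1.8   1.4 -11.9] turn -0.02 rows 1
[-0.2, 0.22, 1.17, np.float64(-0.02), 1.0]
```

Request:
move_arm --pt "-0.1 0.2 0.5 0 1" --pt "0 0 0.4 0 1" --pt "0 0 0.3 0 1" --pt "0 0 0 0 1"

```text
time: 43.0
tool_pos: [0.535, -0.2711, 0.0285]
ee_rot: [0.731, -0.682, 0.029, -0.003]
wrist_force: [-1.0, 0.5, 2.6]
opening: 0.043
```

```bash
python3 plan.py 534.3 -269.6 28.6 -86.1 1
```

```text
t43.00 pos[ 535.  -271.1   28.5] head-86.13 tilt3.35 tiltvec[ 0.0466 -0.0352] open43.0 F[-1.   0.5  2.6] j[-38.  26.  98.   0.  52.  48.]
remaining mm [-0.7  1.5  0.1] turn -0.03 rows 1
[-0.16, 0.06, -0.02, np.float64(-0.03), 1.0]
```

Request:
move_arm --pt "0 0 0 0 0.4" --pt "0 0 0 0 0.3" --pt "0 0 0 0 0.2" --pt "0 0 -0.7 0 0.2" --pt "0 0 -2.5 0 0.2"

```text
time: 43.5
tool_pos: [0.5319, -0.2689, 0.0585]
ee_rot: [0.731, -0.682, 0.027, -0.003]
wrist_force: [-0.0, 1.1, 0.3]
opening: 0.0683
```

Request:
move_arm --pt "0 0 -4 0 0.2" --pt "0 0 -4 0 0" --pt "-2 -0.2 -2 0 0" --pt "-3 -0.2 0 -1 0" --pt "-3 -0.2 0 -1 0"

```text
time: 44.0
tool_pos: [0.5299, -0.1885, 0.167]
ee_rot: [0.741, -0.671, 0.032, -0.003]
wrist_force: [0.8, 0.2, -0.1]
opening: 0.0851
```

```bash
python3 - <<'E'
from h import *
from plan import plan
o=grab("f")
plan(558,-86.9,110,-96.8,0)
for nm,x,y in [("green",.4275,-.3764),("blue",.4207,-.2766),("red",.5325,-.269)]: rep(nm,o,x,y,.055,.046,.07)
for nm,x,y in [("yellow",.556,-.086)]: rep(nm,o,x,y,.06,.034,.06)
E
```

```text
t44.10 pos[ 529.6 -185.8  166.2] head-84.19 tilt3.59 tiltvec[ 0.0505 -0.0371] open85.5 F[ 0.  -0.8 -1. ] j[-31.  10. 100.  -0.  66.  53.]
remaining mm [ 28.4  98.9 -56.2] turn 12.61 rows 3
[-3.26, -1.19, 1.8, np.float64(4.2), 0]
[-3.34, -0.95, 1.8, np.float64(4.2), 0]
[-3.4, -0.7, 1.8, np.float64(4.2), 0]
green   top  n558 z54.2 ctr(427.9,-377.8) mean(427.7,-377.4) L78 W45 yaw3.4
green   side n567 z54.4 ctr(429.7,-378.6) mean(429.1,-382.1) L81 W47 yaw5.3
blue top None
blue    side n457 z54.5 ctr(422.0,-278.4) mean(421.3,-282.7) L79 W48 yaw3.2
red     top  n357 z54.2 ctr(522.4,-273.7) mean(518.5,-273.7) L61 W45 yaw2.6
red     side n437 z54.2 ctr(533.7,-272.0) mean(532.9,-276.5) L80 W48 yaw3.3
yellow  top  n467 z40.5 ctr(556.2,-86.2) mean(557.8,-85.4) L80 W44 yaw-7.4
yellow  side n289 z40.3 ctr(558.7,-85.4) mean(558.2,-88.8) L80 W48 yaw-7.6
```

View pics/f_side.png

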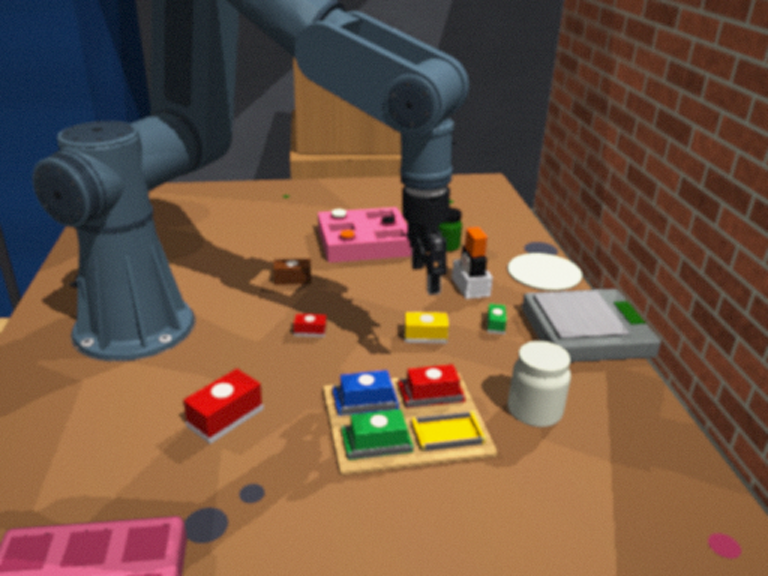

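Red is seated: side px (433,383), z 54.2. Last is yellow, at side px (427,325).

Request:
move_arm --pt "-2.8 -1 0.6 3.3 0" --pt "-2.8 -0.9 0.8 3.3 0" --pt "-2.4 -0.6 1 3.3 0" --pt "-1.2 -0.3 1 3.3 0" --pt "0 0 1 0 0"

```text
time: 44.6
tool_pos: [0.5605, -0.0949, 0.1233]
ee_rot: [-0.656, 0.754, -0.035, 0.008]
wrist_force: [-0.4, -0.1, 0.6]
opening: 0.0852
```

```bash
python3 plan.py 558.4 -86.9 80 -97.4 0
```

```text
t44.60 pos[560.5 -94.9 123.3] head-97.96 tilt4.11 tiltvec[ 0.0579 -0.0422] open85.2 F[-0.4 -0.1  0.6] j[-21.  14. 101.  -1.  61.  78.]
remaining mm [ -2.1   8.  -43.3] turn -0.56 rows 1
[-0.9, 0.59, 4.27, np.float64(-0.56), 0.0]
```

Request:
move_arm --pt "-0.6 0.4 1 -0.5 0" --pt "-0.3 0.2 1.2 0 0" --pt "0 0 1.2 0 0" --pt "0 0 1 0 0" --pt "0 0 0.5 0 0"

```text
time: 45.1
tool_pos: [0.5573, -0.0897, 0.069]
ee_rot: [-0.661, 0.75, -0.035, 0.007]
wrist_force: [-0.2, 0.9, 0.9]
opening: 0.0856
```

```bash
python3 plan.py 558.6 -87 40 -97.4 0
```

```text
t45.10 pos[557.3 -89.7  69. ] head-97.32 tilt4.05 tiltvec[ 0.0561 -0.0428] open85.6 F[-0.2  0.9  0.9] j[-21.  18. 103.  -1.  55.  78.]
remaining mm [  1.3   2.7 -29. ] turn 0.08 rows 1
[-0.39, 0.08, 2.88, np.float64(0.08), 0.0]
```

Request:
move_arm --pt "-0.4 0 1 0 0" --pt "-0.1 0 1 0 0" --pt "0 0 1 0 0" --pt "0 0 0.8 0 0" --pt "0 0 0 0 0"

```text
time: 45.6
tool_pos: [0.56, -0.0868, 0.0266]
ee_rot: [-0.66, 0.75, -0.034, 0.007]
wrist_force: [0.2, -0.1, -0.5]
opening: 0.0853
```

```bash
python3 plan.py 558.6 -87 14 -97.4 0
```

```text
t45.60 pos[560.  -86.8  26.6] head-97.36 tilt3.99 tiltvec[ 0.055  -0.0426] open85.3 F[ 0.2 -0.1 -0.5] j[-20.  23. 103.  -2.  50.  78.]
remaining mm [ -1.4  -0.2 -12.6] turn 0.04 rows 1
[-0.01, 0.21, 1.25, np.float64(0.04), 0.0]
```

Request:
move_arm --pt "0 0.2 0.7 0 0" --pt "0 0.1 0.5 0 0" --pt "0 0 0.1 0 0.2" --pt "0 0 0 0 0.5" --pt "0 0 0 0 1"

```text
time: 46.1
tool_pos: [0.5581, -0.0872, 0.0129]
ee_rot: [-0.66, 0.75, -0.035, 0.007]
wrist_force: [-4.1, -6.0, 24.5]
opening: 0.0441
```

Request:
move_arm --pt "0 0 0 0 1" --pt "0 0 0 0 1" --pt "0 0 0 0 1"

```text
time: 46.4
tool_pos: [0.5587, -0.0874, 0.0138]
ee_rot: [-0.66, 0.75, -0.035, 0.007]
wrist_force: [-0.1, 0.2, -1.3]
opening: 0.043
```

```bash
python3 plan.py 558.6 -87 14 -97.4 0
```

```text
t46.40 pos[558.7 -87.4  13.8] head-97.35 tilt4.14 tiltvec[ 0.0576 -0.0435] open43.0 F[-0.1  0.2 -1.3] j[-20.  24. 104.  -2.  48.  78.]
remaining mm [-0.1  0.4  0.2] turn 0.05 rows 1
[-0.03, 0.01, -0.02, np.float64(0.05), 0.0]
```

Request:
move_arm --pt "0 0 -1 0 1" --pt "0 0 -2.5 0 1" --pt "0 0 -3 0 1" --pt "0 0 -3 0 1" --pt "0.5 0 -1.5 0 1"

```text
time: 46.9
tool_pos: [0.5486, -0.086, 0.1259]
ee_rot: [-0.661, 0.75, -0.032, 0.005]
wrist_force: [0.8, 0.6, -0.9]
opening: 0.0428
```

```bash
python3 plan.py 540.5 -369.8 130 -86.1 1 11
```

```text
t46.90 pos[548.6 -86.  125.9] head-97.32 tilt3.69 tiltvec[ 0.0501 -0.0405] open42.8 F[ 0.8  0.6 -0.9] j[-20.  13. 103.  -1.  61.  77.]
remaining mm [  -8.1 -283.8    4.1] turn -11.22 rows 11
[2.57, -0.25, 0.06, np.float64(-1.02), 1.0]
[2.57, -0.21, 0.06, np.float64(-1.02), 1.0]
[2.58, -0.16, 0.06, np.float64(-1.02), 1.0]
[2.58, -0.12, 0.06, np.float64(-1.02), 1.0]
[2.58, -0.07, 0.06, np.float64(-1.02), 1.0]
[2.58, -0.02, 0.06, np.float64(-1.02), 1.0]
[2.58, 0.02, 0.06, np.float64(-1.02), 1.0]
[2.58, 0.07, 0.06, np.float64(-1.02), 1.0]
[2.58, 0.11, 0.06, np.float64(-1.02), 1.0]
[2.58, 0.16, 0.06, np.float64(-1.02), 1.0]
[2.57, 0.21, 0.06, np.float64(-1.02), 1.0]
```

Request:
move_arm --pt "1.8 -0.2 0 -1 1" --pt "2.7 -0.2 0 -1.1 1" --pt "2.7 -0.2 0 -1.1 1" --pt "2.7 -0.1 0 -1.1 1" --pt "2.7 -0.1 0 -1.1 1"

```text
time: 47.4
tool_pos: [0.5479, -0.2131, 0.1395]
ee_rot: [-0.699, 0.715, -0.036, 0.006]
wrist_force: [-0.0, 0.0, -0.7]
opening: 0.0431
```

Request:
move_arm --pt "2.7 0 0 -1.1 1" --pt "2.7 0 0 -1.1 1" --pt "2.7 0.1 0 -1.1 1" --pt "2.5 0.1 0 -1.1 1" --pt "1.5 0.1 0 -0.8 1"

```text
time: 47.9
tool_pos: [0.5453, -0.3403, 0.1486]
ee_rot: [0.731, -0.681, 0.038, -0.004]
wrist_force: [0.2, 1.1, -0.9]
opening: 0.0431
```

```bash
python3 plan.py 540.5 -369.8 110 -86.1 1
```

```text
t47.90 pos[ 545.3 -340.3  148.6] head-86.00 tilt4.33 tiltvec[ 0.0608 -0.0449] open43.1 F[ 0.2  1.1 -0.9] j[-43.  21.  90.   1.  66.  43.]
remaining mm [ -4.8 -29.5 -38.6] turn 0.1 rows 2
[1.36, 0.46, 1.98, np.float64(0.05), 1.0]
[1.36, 0.46, 1.98, np.float64(0.05), 1.0]
```

Request:
move_arm --pt "1.2 0.4 0.6 0 1" --pt "1 0.4 0.8 0 1" --pt "0.5 0.1 1 0 1" --pt "0 0 1 0 1" --pt "0 0 1 0 1"

```text
time: 48.4
tool_pos: [0.5403, -0.3728, 0.1043]
ee_rot: [0.73, -0.682, 0.039, -0.004]
wrist_force: [-0.7, 0.0, -1.5]
opening: 0.0428
```

```bash
python3 plan.py 540.7 -369.8 60 -86.1 1
```

```text
t48.40 pos[ 540.3 -372.8  104.3] head-86.15 tilt4.45 tiltvec[ 0.0622 -0.0462] open42.8 F[-0.7  0.  -1.5] j[-45.  25.  89.   1.  62.  40.]
remaining mm [  0.4   3.  -44.3] turn -0.05 rows 1
[-0.52, 0.2, 4.4, np.float64(-0.05), 1.0]
```

Request:
move_arm --pt "-0.3 0.1 1.2 0 1" --pt "-0.2 0.1 1.2 0 1" --pt "0 0 1 0 1" --pt "0 0 0.7 0 1" --pt "0 0 0 0 1"

```text
time: 48.9
tool_pos: [0.5394, -0.3651, 0.0551]
ee_rot: [0.731, -0.681, 0.035, -0.005]
wrist_force: [0.2, -0.8, -1.6]
opening: 0.0429
```

```bash
python3 plan.py 540.7 -369.8 28 -86.1 1
```

```text
t48.90 pos[ 539.4 -365.1   55.1] head-85.98 tilt4.04 tiltvec[ 0.0575 -0.0406] open42.9 F[ 0.2 -0.8 -1.6] j[-45.  29.  90.   1.  57.  41.]
remaining mm [  1.3  -4.7 -27.1] turn 0.12 rows 1
[0.36, 0.05, 2.73, np.float64(0.12), 1.0]
```

Request:
move_arm --pt "0.4 0 0.5 0.1 1" --pt "0.1 0 0.5 0 1" --pt "0 0 0.3 0 1" --pt "0 0 0 0 1"

```text
time: 49.3
tool_pos: [0.5415, -0.3721, 0.0425]
ee_rot: [0.731, -0.682, 0.036, -0.005]
wrist_force: [0.1, 0.7, -1.1]
opening: 0.0431
```

```bash
python3 plan.py 540.7 -369.8 28 -86.1 1
```

```text
t49.30 pos[ 541.5 -372.1   42.5] head-86.10 tilt4.18 tiltvec[ 0.0592 -0.0425] open43.1 F[ 0.1  0.7 -1.1] j[-45.  30.  90.   1.  56.  40.]
remaining mm [ -0.8   2.3 -14.5] turn 0.0 rows 1
[-0.3, 0.14, 1.44, np.float64(0.0), 1.0]
```

Request:
move_arm --pt "-0.2 0.1 0.6 0 1" --pt "0 0 0.5 0 1" --pt "0 0 0.3 0 1" --pt "0 0 0 0 1"

```text
time: 49.7
tool_pos: [0.5414, -0.371, 0.0279]
ee_rot: [0.731, -0.682, 0.037, -0.005]
wrist_force: [-0.3, 0.2, -1.7]
opening: 0.0434
```

```bash
python3 plan.py 540.7 -369.8 28 -86.1 1
```

```text
t49.70 pos[ 541.4 -371.    27.9] head-86.11 tilt4.25 tiltvec[ 0.0601 -0.0433] open43.4 F[-0.3  0.2 -1.7] j[-45.  31.  90.   1.  54.  40.]
remaining mm [-0.7  1.2  0.1] turn -0.01 rows 1
[-0.13, 0.06, -0.02, np.float64(-0.01), 1.0]
```

Releasing and moving clear toward the robot's near side.

Request:
move_arm --pt "0 0 0 0 0.4" --pt "0 0 0 0 0.3" --pt "0 0 0 0 0.2" --pt "0 0 -0.7 0 0.2" --pt "0 0 -2.5 0 0.2"

```text
time: 50.2
tool_pos: [0.5381, -0.3683, 0.0582]
ee_rot: [0.731, -0.682, 0.034, -0.005]
wrist_force: [-0.2, 0.2, 0.8]
opening: 0.0682
```

Request:
move_arm --pt "0 0 -4 0 0.2" --pt "0 0 -4 0 0.2" --pt "0 0 -4 0 0" --pt "-2 1 -2 0 0" --pt "-4 2 0 0 0"

```text
time: 50.7
tool_pos: [0.4982, -0.3091, 0.2067]
ee_rot: [0.73, -0.683, 0.041, -0.004]
wrist_force: [0.7, 0.9, 0.2]
opening: 0.0858
```

Request:
move_arm --pt "-4 2 0 0 0" --pt "-4 2 0 0 0" --pt "-4 2 0 0 0" --pt "-4 2 0 0 0" --pt "-4 0 0 0 0"

```text
time: 51.2
tool_pos: [0.4018, -0.1107, 0.1951]
ee_rot: [0.728, -0.684, 0.046, -0.005]
wrist_force: [0.7, -0.1, 0.2]
opening: 0.0855
```

Request:
move_arm --pt "-4 0 0 0 0" --pt "-4 0 0 0 0" --pt "-4 0 0 0 0" --pt "-2 0 0 0 0" --pt "0 0 0 0 0"

```text
time: 51.7
tool_pos: [0.3916, 0.0372, 0.1903]
ee_rot: [0.729, -0.683, 0.05, -0.008]
wrist_force: [-0.2, -0.3, 0.4]
opening: 0.0851
```

```bash
python3 - <<'E'
from h import *
from plan import plan
o=grab("g")
plan(None,0,0)
for nm,x,y in [("green",.4275,-.3764),("blue",.4207,-.2766),("red",.5325,-.269),("yellow",.5393,-.3688)]: rep(nm,o,x,y,.055,.046,.07)
rep("handle",o,.69,.09,.06,.122,.16)
rep("holder",o,.69,.085,.075,.041,.055)
a={n:load("a",n) for n in("top","side")}
for s in(a,o):
    rep("pail",s,.69,-.24,.08,.10,.125); rep("jar",s,.67,.26,.06,.08,.1)
E
```

```text
t51.80 pos[392.2  35.2 190.4] head-86.55 tilt5.85 tiltvec[ 0.0835 -0.0584] open85.6 F[0.3 0.3 0.1] j[-10. -16. 122.  -3.  68.  77.]
green   top  n560 z54.4 ctr(427.9,-378.4) mean(427.7,-377.1) L79 W45 yaw4.1
green   side n563 z54.4 ctr(429.7,-377.7) mean(429.2,-382.0) L80 W48 yaw3.7
blue    top  n546 z54.3 ctr(420.0,-278.6) mean(419.7,-278.0) L78 W46 yaw3.5
blue    side n451 z54.5 ctr(422.0,-279.5) mean(421.5,-282.5) L80 W47 yaw2.7
red     top  n539 z54.3 ctr(532.1,-272.3) mean(531.2,-271.8) L80 W45 yaw4.4
red     side n439 z54.2 ctr(534.0,-272.4) mean(533.1,-276.6) L80 W48 yaw2.8
yellow  top  n548 z54.3 ctr(543.0,-372.7) mean(542.2,-371.4) L80 W46 yaw4.0
yellow  side n542 z54.3 ctr(544.8,-371.8) mean(543.7,-376.3) L80 W49 yaw4.5
handle  top  n253 z129.9 ctr(688.8,90.5) mean(687.8,90.1) L50 W31 yaw-83.5
handle  side n100 z129.5 ctr(691.4,89.3) mean(690.1,85.7) L54 W30 yaw-82.3
holder  top  n214 z45.1 ctr(687.8,90.0) mean(676.9,86.6) L90 W56 yaw-83.8
holder  side n147 z45.2 ctr(690.7,89.9) mean(684.6,71.7) L92 W55 yaw-82.8
pail    top  n434 z110.1 ctr(695.9,-296.7) mean(693.7,-297.7) L75 W44 yaw-1.5
pail    side n273 z110.3 ctr(695.1,-298.2) mean(696.7,-298.9) L75 W45 yaw18.6
jar     top  n391 z90.0 ctr(678.6,283.1) mean(677.5,282.1) L56 W55 yaw37.7
jar     side n124 z89.6 ctr(680.6,283.0) mean(679.6,277.2) L58 W54 yaw86.1
pail    top  n442 z110.4 ctr(695.3,-296.6) mean(693.9,-297.7) L75 W44 yaw6.1
pail    side n274 z110.2 ctr(695.2,-297.2) mean(696.7,-298.8) L74 W45 yaw14.3
jar     top  n387 z89.8 ctr(678.7,283.5) mean(677.7,282.3) L55 W55 yaw76.8
jar     side n125 z89.9 ctr(680.8,281.6) mean(679.3,276.4) L55 W52 yaw38.5
```

View pics/g_top.png

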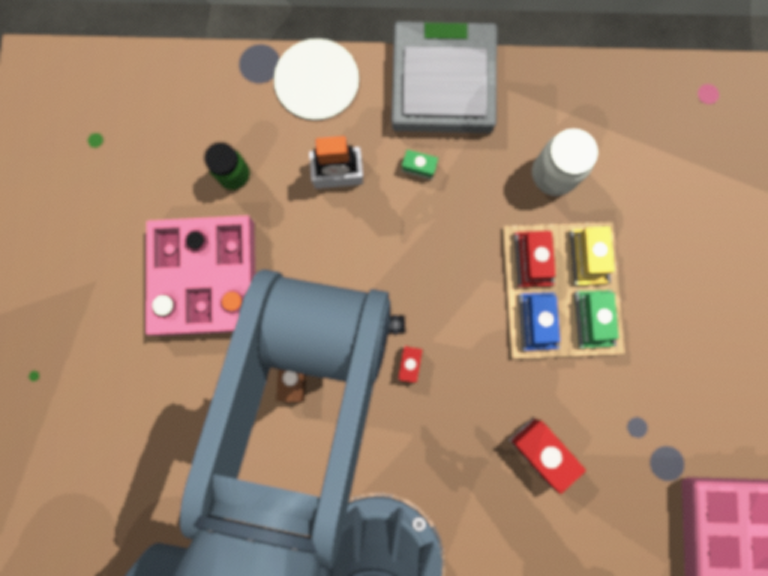

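View pics/g_side.png

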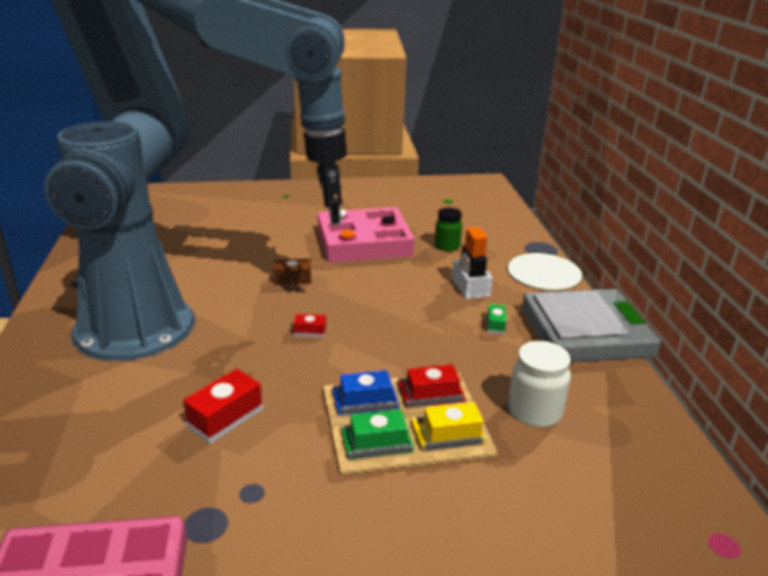

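```bash
python3 - <<'E'
from h import *
im=load("g","top")
for nm,x,y in [("green",.4275,-.3764),("blue",.4207,-.2766),("red",.5325,-.269),("yellow",.5393,-.3688)]:
    P,_=region(im,x,y,.055,.05,.06); A=np.c_[P[:,:2]-P[:,:2].mean(0),np.ones(len(P))]
    c,*_=np.linalg.lstsq(A,P[:,2],rcond=None); print(nm,np.round(np.degrees(c[:2]),2),c[2])
P,_=region(im,.69,.09,.06,.126,.14);A=np.c_[P[:,:2]-P[:,:2].mean(0),np.ones(len(P))];c,*_=np.linalg.lstsq(A,P[:,2],rcond=None);print("handle",np.round(np.degrees(c[:2]),2),c[2])
E
```

```text
green [-0.03 -0.28] 0.05436906284499494
blue [0.32 0.44] 0.05442657487880299
red [ 0.36 -0.2 ] 0.05437616436439101
yellow [0.25 0.17] 0.05432226143453408
handle [1.52 0.08] 0.13000172607615848
```

```bash
python3 - <<'E'
from h import *
for t in "acdefg":
  for n in("top","side"):
    q=region(load(t,n),.69,.09,.06,.127,.133)
    if q is None: continue
    P=q[0]
    if len(P)<40: continue
    A=np.c_[P[:,:2]-P[:,:2].mean(0),np.ones(len(P))];c,*_=np.linalg.lstsq(A,P[:,2],rcond=None);print(t,n,len(P),np.round(np.degrees(c[:2]),2),c[2].round(4))
E
```

```text
a top 212 [0.06 0.14] 0.1298
a side 75 [ 2.82 -0.1 ] 0.13
c side 77 [0.21 0.46] 0.1302
d top 219 [0.53 0.57] 0.1299
d side 77 [ 0.57 -0.3 ] 0.13
e top 223 [1.3  0.06] 0.1299
e side 76 [1.38 0.96] 0.1303
f top 222 [ 1.08 -0.  ] 0.13
f side 76 [1.2  0.81] 0.1301
g top 218 [1.07 0.32] 0.1301
g side 78 [-0.    0.56] 0.13
```

```bash
python3 -c "
from cell import manip
print(manip.finish_job())"
```

```text
the job is handed in; nothing more can be done
None
```

I handed the job in at about 52 s: the gauge is back in its holder and all four reference blocks are in the trays of their own colours.

**Gauge:** I pressed it on the white, then orange, then black pad for about 1 s each. Each press was about 2–4 N, with the foot within about 1 mm of the measured pad centre. It was tilted at most about 1.7° while carried.

**Blocks:** green, blue, red and yellow were placed in that order. I used the larger green and the middle-sized red; the brown, small green, small red and large red were left alone.

**Last checks:**
- **Gauge:** its top is at z 130 mm, as at the start, and centred in the holder. Plane fits of its top gave a 0–1.5° slope in later images, but they vary by about 1° or more between images, so I take the slope as noise.
- **Blocks:** all tops are at z 54.2–54.5 mm (54 expected) and level within about 0.5°. Yellow sits about 4–5 mm off its tray's centre, towards one corner, but flat on the floor.
- **Bystanders:** the pail and jar have not moved, and I saw no block knocked aside.

**Side effects:** the tool's tilt crept up during the run, from 0.1° to 4.3° at the last placing. Closing on yellow gave one brief wrist reading of 25 N, well under the 120 N limit.

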